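Flux the marked joint with the swing-over bottle

ROBOT

A 7-joint arm with a two-finger parallel gripper is mounted at the origin on a cart in front of the work surface, level with it; the furniture and walls round the work are solid. World frame = base frame: x ahead of the robot, y to its left, z up, the work surface at z = 0. Lengths are in m, angles in rad, forces in N, time in s.
With the tool pointing down it reaches from about 0.425 to 0.95 m from the base axis. Payload 16.7 kg.
Tool frame: the origin (TCP) lies at the very end of the fingers, on their centre line; the grasp point (between the pads) lies robot.hold_point_z behind it (robot.hold_point_z is the distance from the TCP to the grasp point, in m); z points along the fingers, y is the line along which they close (so a half turn about z gives the same grasp; the last joint's range is limited). The gripper opens to 94 mm and grips with 3 to 60 N. Pads are 16 mm wide; open, the fingers measure 119 mm over their backs; the gripper's body (75 mm by 177 mm) begins 78 mm behind the grasp point.
Start: joints at [1.026, 0.426, 0.074, 1.606, -0.034, 1.111, -0.067], TCP at [0.26, -0.623, 0.172] pointing down, gripper open.
Joint ranges: [-2.85, 2.85], [-0.5, 2.14], [-1.23, 1.37], [0.21, 2.46], [-1.02, 4.16], [0.16, 2.05], [-2.73, 2.73]. Speed limits (rad/s): [1.89, 1.89, 2.39, 2.39, 3.01, 3.01, 3.01].

INTERFACE

Orientations are given as a unit quaternion [w, x, y, z].
In Python, from bench import robot, imaging gives the robot as it stands.
- The arm moves only by the tool send_rows, never from a script. Its arguments are lists of equal length, an entry for each row: "delta_pos": the shift along the tool's x, y, z in mm, a list of three; "dr": the turn, a rotation vector about the tool's x, y, z in rad, a list of three; "claw": the opening, from 0 (shut) to 1 (fully open). In form: {"delta_pos": [[dx, dy, dz], ...], "dr": [[wx, wy, wz], ...], "claw": [claw, ...]}. A call has 1 to 12 rows; each row is the pose to reach, as a shift and turn from the pose commanded when the call began, along the tool's axes at that moment; what a row does not reach only later rows make up. A row lasts 1/12 s, in which the tool goes at most 41.7 mm and 7.16 degrees, less where a joint would pass 70% of its speed; a pose out of reach is approached as far as the arm can. A call with a gripper value outside its range is refused whole. The fingers move at their own pace and stop on an object; "force" is the grip in N (left out, the last holds). Time passes only in rows, so rows that repeat a pose let the fingers close. It gives the time, the measured TCP pose, the force, the opening and the grip force at its end, in the units of the state.
- robot.get_state(): the state, without advancing time (a new reading comes with each control period).
- imaging.camera(name): name is "scene" or "top" or "wrist"; returns a dict with "frame" (400x640x3 uint8, red, green, blue), "K" (3x3 intrinsics, pixels), "dist" ([k1, k2, p1, p2, k3] as OpenCV has them; the pictures are not rectified), "R" (3x3) and "t" (3): a world point X has camera coordinates R X + t. Camera axes: x right, y down, z forward; pixel columns grow to the right and rows downward; lengths in m; the calibration is good to about 2 mm. A picture is of the moment at which its call begins. There is no depth.
- robot.job_done(): hands the job in; it is judged then, once.
The state is a dict: "time_s": time; "q": joint angles; "joint_velocities": joint speeds; "tau": joint torques, N m; "tcp_pos": TCP position; "ee_rot": TCP orientation; "force": force on the tool from outside, world axes, zero at the start; "torque": the same for the moment, N m; "opening": finger opening in m; "gripper_force": force on a finger pad.
Only numpy, scipy, OpenCV 4.12 (cv2) and the standard library are available. Lean on these libraries where they do the work, as an engineer would, in place of code of your own. Each camera call takes 0.05 s, during which the arm holds its last target. There are 200 camera calls.

TASK

Put a drop of flux on the joint that is marked with the red dot. Slide the long circuit board, flat on the bench and without lifting it, squarely back against the stand's edge guide until its red dot is exactly level with the red line on the guide, which is where the needle will point; only then (it drips as soon as it is tipped over) swing the flux bottle over by the orange handle, without slamming it, until it is fully upside down. Wait two seconds with the bottle upside down, swing it back until it stands fully upright, let go, and leave the board where it is and the solder spool, tip cleaner and side cutters undisturbed.

Things in the scene. Friction and masses are not known exactly. Their poses are not given: they have to be found in the camera images.
- stand: Fixed bottle stand: grey base, two cheeks, in front the edge guide: aluminium rule 230 long, 18 high, 8 thick, red index line at its middle, ticks every 10. Origin: bench level, guide's front face, at the red line. x into the stand, square to the guide (board at x<0), y left along the guide, z up. It lies at x 0 to 126, y -130 to 115. Axle along y at x=34, z=94. Sizes in mm.
- flux_bottle: Closed white needle bottle, 36 in diameter, 98 tall with its needle, clamped in the swing. Origin: centre of its underside; z points from there to the needle: up when upright, down when inverted. Parked it stands behind the axle (stand x=90, y=0), top at z 157; inverted it hangs needle down in front of the guide. Sizes in mm.
- swing (a joint): Hinge of the swing with bottle and crank, rad: 0 = bottle fully upright on the rear stop, 3.14 = fully inverted on the front stop. It turns up, over the top and towards the board. Starts between 0 and 0.2. Friction (0.16 N m, about 3 N at the handle) holds it wherever it is left.
- handle (a point): Middle of the crank's orange handle: freely spinning sleeve, 18 in diameter, 62 long, parallel to the axle (stand y), right of the stand at stand y=-94, free all round. At joint value q it is at stand x = 34 + 60 cos q, z = 94 + 60 sin q (mm): it circles the axle at radius 60.
- needle_tip (a point): Tip of the bottle's needle. It moves with the swing. Sizes in mm.
- drop_point (a point): Fixed point where the needle tip comes when the bottle is fully inverted: 22 mm in front of the guide's face, level with the red line (stand x=-22, y=0), 31 mm above the bench, 4 mm above the tallest component.
- board: Loose green circuit board, 64 (x) by 172 (y) mm, 27 high with components, 0.17 kg, flat on the bench. Origin: centre of its underside. Its +x long edge goes against the guide. Pushable on its rim (0 to 4 mm high) or, 4 mm further in, on the components (6 to 22 mm). Starts 2 to 6 cm in front of the guide, up to 6 cm off to the right or left, turned up to 0.2 rad.
- red_dot (a point): Centre of the red sticker dot, 12 mm across, on the board: 10 mm towards the guide's edge (+x) and 45 mm to the right (-y) of the board's origin, so 22 mm from the edge that goes against the guide.
- solder_spool: Loose reel of solder, 58 mm in diameter and 51 mm high, left of the work. Origin: centre of its underside. Leave it alone.
- tip_cleaner: Loose tin with brass wool, 86 mm in diameter, 41 mm high, right of the work. Origin: centre of its underside. Leave it alone.
- side_cutters: Loose side cutters with green handles, 152 mm long (y), 39 mm wide, 11 mm high, lying left of the work. Origin: centre of the underside. Leave them alone.

How it is judged:
By the outcome, as a careful person would: the job done as asked, in the order asked, and still so for the second after the job is handed in, with the robot touching nothing.
It also fails if it takes over 72 s, if anything falls off the work surface, if the arm or the gripper's body presses on something with over 40 N, if the wrist force passes 120 N, or if a joint passes its speed limit or range.

## Working session

There is one attempt and no reset: what is moved stays moved. The work goes in short steps, Python scripts to look and compute and a tool call to move; the robot and the scene stay as the last step left them, time stands still between calls to the robot, and variables do not carry over. Pictures are saved under pics/ and viewed, at most 13 in all, crops included, and the job is handed in when it is done.

Besides the shell and the picture viewer there is one more tool, called after ">>>" as name(argument=value, ...), one argument or row to a line, values as JSON. send_rows: Moves the arm, as the interface text tells. Its arguments: {"type":"object","properties":{"delta_pos":{"type":"array"},"dr":{"type":"array"},"claw":{"type":"array"},"force":{"type":"number"}},"required":["delta_pos","dr","claw"]}

```bash
mkdir -p pics; cat > h.py <<'E'
import numpy as np, cv2, json
from bench import robot, imaging
from scipy.spatial.transform import Rotation as Ro
def snap(n,fn=None):
    c=imaging.camera(n)
    if fn: cv2.imwrite('pics/'+fn,c['frame'][:,:,::-1])
    np.savez('cam_'+n+'.npz',**{k:np.asarray(c[k]) for k in c}); return c
def load(n): return dict(np.load('cam_'+n+'.npz'))
def ray(c,uv):
    p=cv2.undistortPoints(np.array([[uv]],float),c['K'],c['dist'])[0,0]
    return -c['R'].T@c['t'], c['R'].T@np.array([p[0],p[1],1])
def onz(c,uv,z):
    o,d=ray(c,uv); return o+d*(z-o[2])/d[2]
def tri(l):
    A=0;b=0
    for c,uv in l:
        o,d=ray(c,uv); d=d/np.linalg.norm(d);P=np.eye(3)-np.outer(d,d);A=A+P;b=b+P@o
    return np.linalg.solve(A,b)
def proj(c,X):
    return cv2.projectPoints(np.atleast_2d(np.array(X,float)),cv2.Rodrigues(c['R'])[0],c['t'],c['K'],c['dist'])[0][:,0]
E
python3 - <<'E'
from h import *
s=robot.get_state(); print(s, robot.hold_point_z)
for n in('scene','top','wrist'):
    c=snap(n,n+'0.png'); print(n,-c['R'].T@c['t'],c['K'][0,0])
E
```

```text
{'time_s': 0.0, 'q': array([ 1.02651306,  0.4267    ,  0.07385216,  1.60661465, -0.03412747,
        1.11082516, -0.06708213]), 'joint_velocities': array([-0.00101548,  0.00082908,  0.00143609, -0.00024615, -0.0002012 ,
       -0.00055075,  0.00132719]), 'tau': array([ 1.46223840e-03, -9.35816503e+01,  3.66718143e+00, -4.54195869e+01,
       -4.90022090e-02,  2.01752252e-02,  1.41575692e-04]), 'tcp_pos': array([ 0.25939571, -0.62263201,  0.17179366]), 'ee_rot': array([-6.23807847e-04,  9.80583928e-01,  1.96098816e-01, -1.59788304e-04]), 'force': array([ 0.79750467,  0.15725507, -1.09194779]), 'torque': array([-0.03217706,  0.08419675,  0.00347144]), 'gripper_force': 0.0, 'opening': 0.09391305304339133} 0.0188
scene [-0.17439552  0.6301165   1.00995596] 473.7816965410248
top [0.4405188  0.18780227 1.24674592] 361.3766669457058
wrist [ 0.33192435 -0.59341324  0.38466833] 317.81966577673876
```

View pics/top0.png

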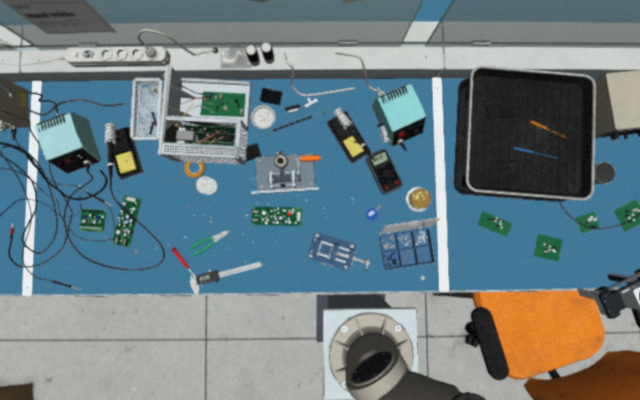

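View pics/scene0.png

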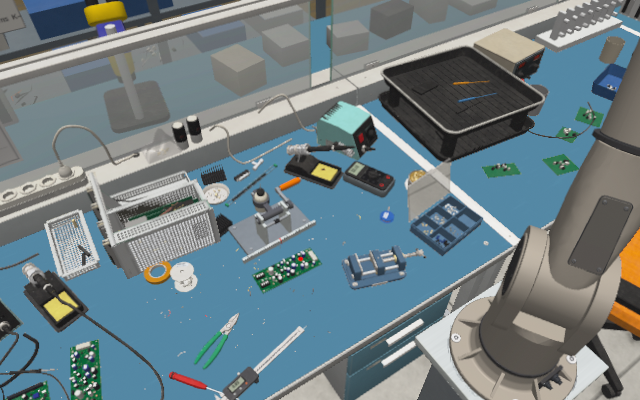

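```bash
python3 - <<'E'
from h import *
a=load('top')['frame'][145:230,240:334]; b=load('scene')['frame'][172:297,223:333]
a=cv2.resize(a,None,fx=8,fy=7,interpolation=2) if 0 else cv2.resize(a,None,fx=6,fy=6,interpolation=2)
b=cv2.resize(b,None,fx=5,fy=5,interpolation=2)
cv2.imwrite('pics/a.png',a[:,:,::-1]);cv2.imwrite('pics/b.png',b[:,:,::-1])
t=load('top');print('red dot',onz(t,(290,212),.004), 'guide ends', onz(t,(251,193),.018),onz(t,(317,190),.018))
E
```

```text
red dot [0.48267052 0.26904805 0.004     ] guide ends [0.54819473 0.40075804 0.018     ] [0.556436   0.17565477 0.018     ]
```

View pics/a.png

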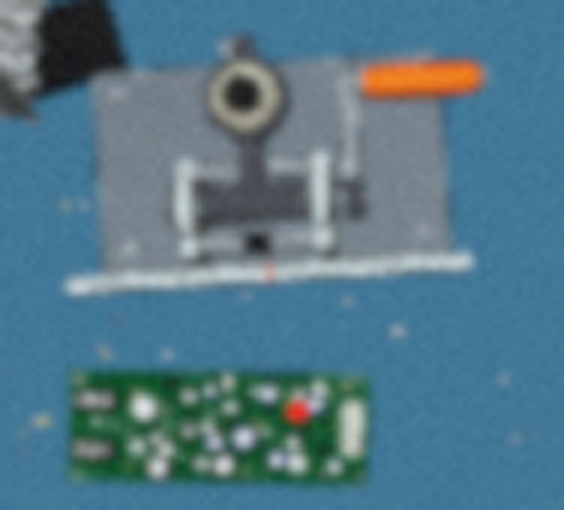

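View pics/b.png

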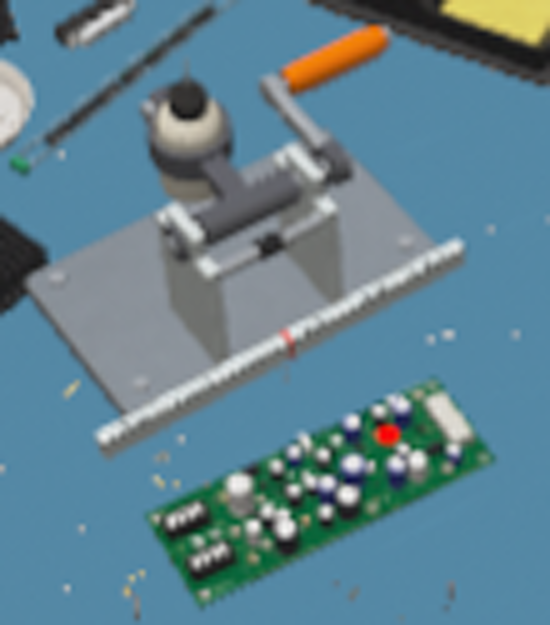

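Top view: guide from (251,193) to (319,189) with its red line at (285,190). The board's corners are about (252,207) and (301,225), with the dot at (289.5,213.5). The orange handle runs (301–320,158) and its scene pixels are about (280,188)–(300,180). I'll bring the wrist camera over the work.

```bash
cat >> h.py <<'E'
def go(targets,prev=None):
    "targets: list of (x,y,z,yaw of tool x deg), tool down; prints shift (mm) and rotvec in tool axes of the current pose"
    s=robot.get_state(); w,x,y,z=s['ee_rot']; R0=Ro.from_quat([x,y,z,w]); p=s['tcp_pos']
    print('tcp',p.round(4),'yaw',np.degrees(np.arctan2(*R0.as_matrix()[[1,0],0])).round(2),'t',s['time_s'],'F',s['force'].round(1),'op',round(s['opening'],4))
    for t in targets:
        Rt=Ro.from_euler('z',t[3],degrees=True)*Ro.from_euler('x',180,degrees=True)
        print(t,(R0.inv().apply(np.array(t[:3])-p)*1000).round(1).tolist(),(R0.inv()*Rt).as_rotvec().round(4).tolist())
E
python3 - <<'E'
from h import *
t=load('top');s=load('scene')
T=lambda a:(a[0]/6+240,a[1]/6+145); S=lambda a:(a[0]/5+223,a[1]/5+172)
for n,a,b in [('handleL',(362,78),(287,78)),('handleR',(482,75),(385,38)),('redtop',(269,270),(289,338)),('guideL',(68,287),(102,437)),('guideR',(470,261),(461,246)),('dot',(297,411),(387,435)),('bTL',(75,373),(152,516)),('bTR',(368,378),(436,383)),('bBR',(367,484),(493,459)),('bBL',(72,480),(204,603))]:
    print(n,tri([(t,T(a)),(s,S(b))]).round(4))
print('iron', onz(t,(343,115),.1),onz(t,(350,158),.02), 'cleaner',onz(t,(419,198),.04))
go([(.40,-.45,.3,2.5),(.55,-.2,.3,2.5),(.47,.1,.28,2.5),(.44,.27,.25,2.5)])
E
```

```text
handleL [0.6517 0.2284 0.1012]
handleR [0.654  0.1647 0.0965]
redtop [0.5578 0.2856 0.0132]
guideL [0.5491 0.4003 0.0171]
guideR [0.5625 0.1718 0.0136]
dot [0.4779 0.2712 0.0063]
bTL [0.5006 0.3981 0.0036]
bTR [0.4963 0.2303 0.0022]
bBR [0.436  0.2318 0.0044]
bBL [0.4397 0.4    0.0042]
iron [0.79202456 0.08982308 0.1       ] [0.66561874 0.06124105 0.02      ] cleaner [ 0.5243328  -0.16674572  0.04      ]
tcp [ 0.2595 -0.6228  0.1719] yaw 22.62 t 0.15 F [ 0.5  1.  -0.6] op 0.0939
(0.4, -0.45, 0.3, 2.5) [196.2, -105.5, -128.0] [-0.0009, 0.0002, 0.3512]
(0.55, -0.2, 0.3, 2.5) [430.8, -278.6, -127.8] [-0.0009, 0.0002, 0.3512]
(0.47, 0.1, 0.28, 2.5) [472.3, -586.3, -107.5] [-0.0009, 0.0002, 0.3512]
(0.44, 0.27, 0.25, 2.5) [510.0, -754.7, -77.4] [-0.0009, 0.0002, 0.3512]
```

>>> send_rows(
  delta_pos=[
    [0,0,-40],
    [0,0,-80],
    [30,-20,-115],
    [60,-40,-128],
    [95,-60,-128],
    [130,-80,-128],
    [165,-100,-128],
    [200,-120,-128],
    [235,-140,-128],
    [270,-160,-128],
    [305,-185,-128],
    [340,-205,-128],
  ],
  dr=[
    [0,0,0],
    [0,0,0],
    [0,0,0.05],
    [0,0,0.1],
    [0,0,0.15],
    [0,0,0.2],
    [0,0,0.25],
    [0,0,0.3],
    [0,0,0.34],
    [0,0,0.34],
    [0,0,0.34],
    [0,0,0.34],
  ],
  claw=[1,1,1,1,1,1,1,1,1,1,1,1],
)

```text
time_s: 1.15
tcp_pos: [0.495, -0.3011, 0.3006]
ee_rot: [-0.0, 1.0, 0.027, -0.0]
force: [1.9, -0.7, -0.2]
opening: 0.0941
gripper_force: 0.0
```

```bash
python3 - <<'E'
from h import *
go([(.55,-.2,.3,3),(.53,0,.3,3),(.47,.15,.28,3),(.44,.27,.25,3)])
E
```

```text
tcp [ 0.495  -0.3011  0.3006] yaw 3.12 t 1.15 F [ 1.9 -0.7 -0.2] op 0.0941
(0.55, -0.2, 0.3, 3) [60.4, -97.9, 0.5] [-0.0, 0.0001, 0.0022]
(0.53, 0, 0.3, 3) [51.4, -298.7, 0.6] [-0.0, 0.0001, 0.0022]
(0.47, 0.15, 0.28, 3) [-0.4, -451.8, 20.6] [-0.0, 0.0001, 0.0022]
(0.44, 0.27, 0.25, 3) [-23.8, -573.2, 50.6] [-0.0, 0.0001, 0.0022]
```

>>> send_rows(
  delta_pos=[
    [15,-37,0],
    [30,-74,0],
    [40,-112,0],
    [45,-152,0],
    [48,-192,0],
    [50,-232,0],
    [50,-272,0],
    [45,-310,0],
    [32,-350,5],
    [20,-388,10],
    [8,-424,15],
    [0,-455,20],
  ],
  dr=[
    [0,0,0],
    [0,0,0],
    [0,0,0],
    [0,0,0],
    [0,0,0],
    [0,0,0],
    [0,0,0],
    [0,0,0],
    [0,0,0],
    [0,0,0],
    [0,0,0],
    [0,0,0],
  ],
  claw=[1,1,1,1,1,1,1,1,1,1,1,1],
)

```text
time_s: 2.15
tcp_pos: [0.4681, 0.1536, 0.2804]
ee_rot: [-0.0, 1.0, 0.028, 0.0]
force: [1.1, -0.2, 0.2]
opening: 0.094
gripper_force: 0.0
```

>>> send_rows(
  delta_pos=[
    [-8,-40,10],
    [-16,-80,20],
    [-24,-115,30],
    [-24,-118,30],
    [-24,-118,30],
    [-24,-118,30],
  ],
  dr=[
    [0,0,0],
    [0,0,0],
    [0,0,0],
    [0,0,0],
    [0,0,0],
    [0,0,0],
  ],
  claw=[1,1,1,1,1,1],
)

```text
time_s: 2.65
tcp_pos: [0.4394, 0.2673, 0.2504]
ee_rot: [0.0, 1.0, 0.027, -0.0]
force: [0.2, -1.1, 0.3]
opening: 0.0937
gripper_force: 0.0
```

```bash
python3 - <<'E'
from h import *
c=snap('wrist'); print(-c['R'].T@c['t'])
cv2.imwrite('pics/w1.png',cv2.resize(c['frame'][:,:,::-1],(800,500),interpolation=cv2.INTER_CUBIC))
go([(.44,.20,.25,3.4)])
E
```

```text
[0.51778871 0.27099352 0.46315544]
tcp [0.4398 0.2667 0.2506] yaw 3.07 t 2.7 F [ 0.3 -1.  -0.1] op 0.0937
(0.44, 0.2, 0.25, 3.4) [-3.4, 66.6, 0.6] [0.0004, -0.0, -0.0058]
```

View pics/w1.png

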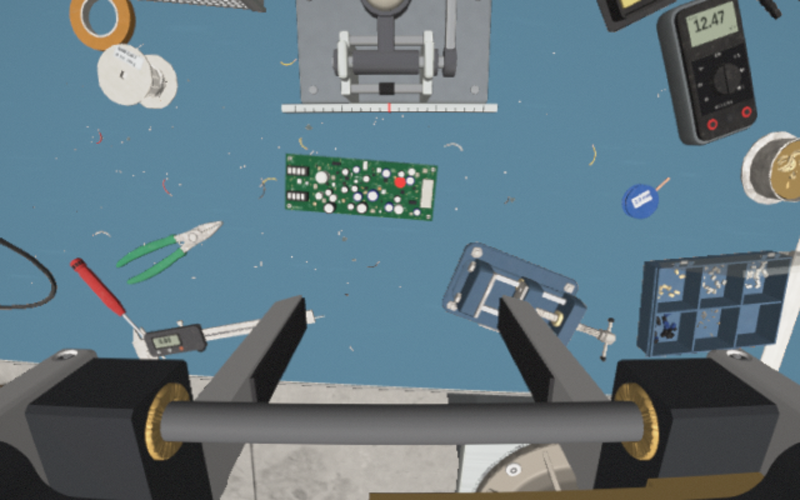

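Wrist view: guide's front edge runs (282,111)–(497,111) with the red line at (389,108). Board corners are (287,154), (437,166), (434,221) and (285,209), and the dot is at (400,183). The vise is behind and to the right at (515,290); the caliper tip is at (315,318).

```bash
python3 - <<'E'
from h import *
c=load('wrist'); f=c['frame'].astype(int)
def red(x0,x1,y0,y1):
    g=f[y0:y1,x0:x1]; m=(g[:,:,0]-np.maximum(g[:,:,1],g[:,:,2]))>60; v,u=np.nonzero(m); return (u.mean()+x0,v.mean()+y0,len(u))
print(red(300,340,130,165),red(300,325,75,100))
P=lambda a:((a[0]+.5)/1.25-.5,(a[1]+.5)/1.25-.5)
for n,a,z in [('gL',(282,112),.018),('gR',(497,112),.018),('red',(389,112),.018),('TL',(287,154),.004),('TR',(437,166),.004),('BR',(434,221),.004),('BL',(285,209),.004),('vise',(475,243),.05),('viseL',(443,310),.03),('caliper',(318,318),.01)]: print(n,onz(c,P(a),z).round(4))
for z in (.004,.006,.01): print(z,onz(c,red(300,340,130,165)[:2],z).round(4))
E
```

```text
(np.float64(319.75), np.float64(145.4), 60) (np.float64(310.8), np.float64(85.3), 10)
gL [0.5462 0.3999 0.018 ]
gR [0.5587 0.1708 0.018 ]
red [0.5518 0.2857 0.018 ]
TL [0.5021 0.3989 0.004 ]
TR [0.4977 0.2292 0.004 ]
BR [0.4346 0.2277 0.004 ]
BL [0.4393 0.4023 0.004 ]
vise [0.4216 0.1863 0.05  ]
viseL [0.3339 0.2113 0.03  ]
caliper [0.306  0.3627 0.01  ]
0.004 [0.4776 0.2702 0.004 ]
0.006 [0.4778 0.2702 0.006 ]
0.01 [0.4781 0.2702 0.01  ]
```

```bash
cat >> h.py <<'E'
TH=3.12;O=np.array([.5518,.2857,0]);Rs=Ro.from_euler('z',TH,degrees=True)
def st(x,y,z,yaw=0): # stand mm -> world target
    return tuple((O+Rs.apply(np.array([x,y,z])/1000)).round(4))+(TH+yaw,)
def ws(X): return (Rs.inv().apply(np.array(X)-O)*1000).round(1)
E
python3 - <<'E'
from h import *
go([st(-82,-80,60),st(-82,-80,2),st(-82,-55,2)])
E
```

```text
tcp [0.4398 0.2667 0.2506] yaw 3.07 t 2.7 F [ 0.3 -1.  -0.1] op 0.0937
(np.float64(0.4743), np.float64(0.2014), np.float64(0.06), 3.12) [31.0, 67.0, 190.6] [0.0004, -0.0, -0.0009]
(np.float64(0.4743), np.float64(0.2014), np.float64(0.002), 3.12) [31.0, 66.9, 248.6] [0.0004, -0.0, -0.0009]
(np.float64(0.4729), np.float64(0.2263), np.float64(0.002), 3.12) [30.9, 42.0, 248.6] [0.0004, -0.0, -0.0009]
```

>>> send_rows(
  delta_pos=[
    [8,17,40],
    [16,35,75],
    [24,52,110],
    [31,67,145],
    [31,67,170],
    [31,67,190],
    [31,67,205],
    [31,67,220],
    [31,67,230],
    [31,67,238],
    [31,67,242],
    [31,67,242],
  ],
  dr=[
    [0,0,0],
    [0,0,0],
    [0,0,0],
    [0,0,0],
    [0,0,0],
    [0,0,0],
    [0,0,0],
    [0,0,0],
    [0,0,0],
    [0,0,0],
    [0,0,0],
    [0,0,0],
  ],
  claw=[0,0,0,0,0,0,0,0,0,0,0,0],
  force=10,
)

```text
time_s: 3.7
tcp_pos: [0.4739, 0.2021, 0.0082]
ee_rot: [0.0, 1.0, 0.027, -0.0]
force: [-0.9, -0.1, -0.1]
opening: 0.0171
gripper_force: 0.0
```

```bash
python3 - <<'E'
from h import *
go([st(-82,-80,2),st(-82,-65,2),st(-82,-55,2)])
E
```

```text
tcp [0.4739 0.2021 0.0082] yaw 3.1 t 3.7 F [-0.9 -0.1 -0.1] op 0.0171
(np.float64(0.4743), np.float64(0.2014), np.float64(0.002), 3.12) [0.3, 0.7, 6.2] [0.0003, 0.0004, -0.0003]
(np.float64(0.4735), np.float64(0.2163), np.float64(0.002), 3.12) [0.3, -14.2, 6.2] [0.0003, 0.0004, -0.0003]
(np.float64(0.4729), np.float64(0.2263), np.float64(0.002), 3.12) [0.3, -24.3, 6.2] [0.0003, 0.0004, -0.0003]
```

>>> send_rows(
  delta_pos=[
    [0,0,3],
    [0,0,5.5],
    [0,0,6],
    [0,-4,6],
    [0,-8,6],
    [0,-11,6],
    [0,-14,6],
    [0,-17,6],
    [0,-20,6],
    [0,-22,6],
    [0,-24,6],
    [0,-24,6],
  ],
  dr=[
    [0,0,0],
    [0,0,0],
    [0,0,0],
    [0,0,0],
    [0,0,0],
    [0,0,0],
    [0,0,0],
    [0,0,0],
    [0,0,0],
    [0,0,0],
    [0,0,0],
    [0,0,0],
  ],
  claw=[0,0,0,0,0,0,0,0,0,0,0,0],
)

```text
time_s: 4.7
tcp_pos: [0.4726, 0.227, 0.0025]
ee_rot: [-0.0, 1.0, 0.028, 0.0]
force: [0.4, -0.0, -0.1]
opening: 0.0005
gripper_force: 0.0
```

```bash
cat >> h.py <<'E'
def red(f,x0,x1,y0,y1):
    f=f.astype(int);g=f[y0:y1,x0:x1]; m=(g[:,:,0]-np.maximum(g[:,:,1],g[:,:,2]))>60; v,u=np.nonzero(m); return (u.mean()+x0,v.mean()+y0) if len(u) else None
E
python3 - <<'E'
from h import *
go([st(-82,-75,2),st(-82,-75,40),st(-125,-40,40)])
c=snap('top');r=red(c['frame'],270,305,200,225)
print(r, ws(onz(c,r,.006)), 'before',ws(onz(c,(289.5,213.5),.006)))
E
```

```text
tcp [0.4726 0.227  0.0025] yaw 3.16 t 4.7 F [ 0.4 -0.  -0.1] op 0.0005
(np.float64(0.474), np.float64(0.2063), np.float64(0.002), 3.12) [0.3, 20.8, 0.5] [-0.0003, -0.0001, 0.0007]
(np.float64(0.474), np.float64(0.2063), np.float64(0.04), 3.12) [0.3, 20.8, -37.5] [-0.0003, -0.0001, 0.0007]
(np.float64(0.4292), np.float64(0.239), np.float64(0.04), 3.12) [-42.6, -14.4, -37.5] [-0.0003, -0.0001, 0.0007]Traceback (most recent call last):
  File "<stdin>", line 4, in <module>
  File "h.py", line 13, in onz
    o,d=ray(c,uv); return o+d*(z-o[2])/d[2]
        ~~~^^^^^^
  File "h.py", line 10, in ray
    p=cv2.undistortPoints(np.array([[uv]],float),c['K'],c['dist'])[0,0]
      ~~~~~~~~~~~~~~~~~~~^^^^^^^^^^^^^^^^^^^^^^^^^^^^^^^^^^^^^^^^^
cv2.error: OpenCV(4.12.0) /io/opencv/modules/calib3d/src/undistort.dispatch.cpp:538: error: (-215:Assertion failed) npoints >= 0 && src.isContinuous() && (depth == CV_32F || depth == CV_64F) in function 'undistortPoints'
```

>>> send_rows(
  delta_pos=[
    [0,6,0],
    [0,15,-10],
    [0,18,-40],
    [-15,0,-70],
    [-30,-35,-75],
    [-45,-70,-75],
    [-58,-99,-75],
    [-58,-99,-75],
    [-58,-99,-75],
    [-58,-99,-75],
  ],
  dr=[
    [0,0,0],
    [0,0,0],
    [0,0,0],
    [0,0,0],
    [0,0,0],
    [0,0,0],
    [0,0,0],
    [0,0,0],
    [0,0,0],
    [0,0,0],
  ],
  claw=[0,0,0,0.5,1,1,1,1,1,1],
)

```text
time_s: 5.58
tcp_pos: [0.4095, 0.3212, 0.0773]
ee_rot: [0.0, 1.0, 0.027, -0.0]
force: [0.2, 0.4, -0.1]
opening: 0.0437
gripper_force: 0.0
```

```bash
python3 - <<'E'
from h import *
c=snap('wrist'); f=c['frame']
uv=proj(c,[st(-75,0,6)[:3],st(0,0,18)[:3]]);print(uv)
u,v=uv[0];d=red(f,int(u-25),int(u+25),int(v-20),int(v+20))
u,v=uv[1];l=red(f,int(u-8),int(u+8),max(0,int(v-10)),int(v+10))
print(d,l,ws(onz(c,d,.006)),ws(onz(c,l,.018)) if l else 0)
cv2.imwrite('pics/w2.png',cv2.resize(f[:,:,::-1],(800,500),interpolation=cv2.INTER_CUBIC))
go([st(-140,45,2),st(-74,45,2)])
E
```

```text
[[369.40971815 132.2788353 ]
 [374.96847846  36.20052698]]
(np.float64(382.6845238095238), np.float64(131.48214285714286)) (np.float64(374.8709677419355), np.float64(30.741935483870968)) [-74.3 -11.7   6. ] [ 4.   0.2 18. ]
tcp [0.4099 0.3209 0.0773] yaw 3.06 t 5.6333 F [ 0.5 -0.9 -0. ] op 0.0476
(np.float64(0.4096), np.float64(0.323), np.float64(0.002), 3.12) [-0.1, -2.2, 75.3] [0.0007, 0.0001, -0.0011]
(np.float64(0.4755), np.float64(0.3266), np.float64(0.002), 3.12) [65.9, -2.3, 75.3] [0.0007, 0.0001, -0.0011]
```

View pics/w2.png

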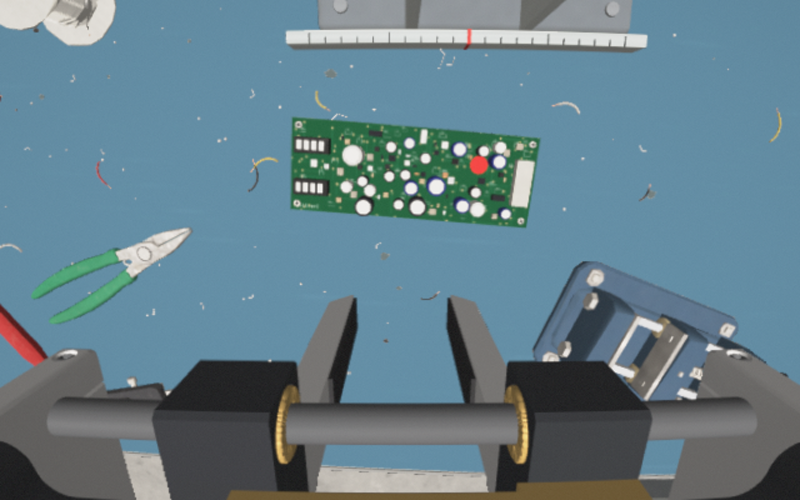

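The board hasn't moved: its dot is at (479,165) and the red line at (469,38). Board corners are (292,118), (540,139), (527,227) and (291,209).

```bash
python3 - <<'E'
from h import *
c=load('wrist')
P=lambda a:((a[0]+.5)/1.25-.5,(a[1]+.5)/1.25-.5)
for n,a,z in [('TL',(292,118),.004),('TR',(540,139),.004),('BR',(527,227),.004),('BL',(291,209),.004),('gL',(287,41),.018),('gR',(646,45),.018),('fingL',(340,299),.077),('fLin',(357,298),.077)]: print(n,ws(onz(c,P(a),z)),onz(c,P(a),z).round(4))
print(robot.get_state()['ee_rot'])
E
```

```text
TL [-42.9 117.6   4. ] [0.5026 0.4008 0.004 ]
TR [-56.6 -54.5   4. ] [0.4983 0.2282 0.004 ]
BR [-119.2  -50.3    4. ] [0.4355 0.229  0.004 ]
BL [-106.   122.6    4. ] [0.4393 0.4024 0.004 ]
gL [  2.9 114.4  18. ] [0.5484 0.4001 0.018 ]
gR [   3.1 -114.6   18. ] [0.5611 0.1715 0.018 ]
fingL [-146.8   77.8   77. ] [0.401  0.3553 0.077 ]
fLin [-146.1   67.9   77. ] [0.4022 0.3456 0.077 ]
[ 3.58561868e-04  9.99643722e-01  2.66889314e-02 -3.56316803e-05]
```

>>> send_rows(
  delta_pos=[
    [0,5,20],
    [0,9,45],
    [0,9,65],
    [0,9,73],
    [0,9,75],
    [5,9,75],
    [10,9,75],
    [15,9,75],
    [20,9,75],
    [25,9,75],
    [29,9,75],
    [32,9,75],
  ],
  dr=[
    [0,0,0],
    [0,0,0],
    [0,0,0],
    [0,0,0],
    [0,0,0],
    [0,0,0],
    [0,0,0],
    [0,0,0],
    [0,0,0],
    [0,0,0],
    [0,0,0],
    [0,0,0],
  ],
  claw=[1,1,1,1,1,1,1,1,1,1,1,1],
)

```text
time_s: 6.63
tcp_pos: [0.4424, 0.3151, 0.0027]
ee_rot: [-0.0, 1.0, 0.027, 0.0]
force: [0.6, -0.3, 0.6]
opening: 0.0942
gripper_force: 0.0
```

```bash
cat >> h.py <<'E'
def see(name=None):
    c=snap('wrist'); f=c['frame'].astype(int)
    m=((f[:,:,0]-np.maximum(f[:,:,1],f[:,:,2]))>60).astype(np.uint8)
    n,_,s,ce=cv2.connectedComponentsWithStats(m)
    for i in range(1,n):
        if s[i,4]>8: print('red',s[i,:5],ce[i].round(1),'z6',ws(onz(c,ce[i],.006)),'z18',ws(onz(c,ce[i],.018)))
    if name: cv2.imwrite('pics/'+name,cv2.resize(c['frame'][:,:,::-1],(800,500),interpolation=cv2.INTER_CUBIC))
    return c
E
python3 - <<'E'
from h import *
see('w3.png'); go([st(-74,34,2)])
E
```

```text
red [377  47   6  19  70] [380.4  55.5] z6 [ 7.4 -1.9  6. ] z18 [ 5.3  0.2 18. ]
red [381 178  18  18 255] [389.3 186.5] z6 [-74.8 -11.7   6. ] z18 [-72.2  -9.   18. ]
red [  3 181  11  22  31] [  5.9 190.7] z6 [-77.1 261.5   6. ] z18 [-74.4 248.5  18. ]
tcp [0.4428 0.315  0.0027] yaw 3.11 t 6.6833 F [ 0.3 -0.8 -0. ] op 0.0938
(np.float64(0.4761), np.float64(0.3156), np.float64(0.002), 3.12) [33.3, 1.2, 0.7] [-0.0003, -0.0004, -0.0002]
```

View pics/w3.png

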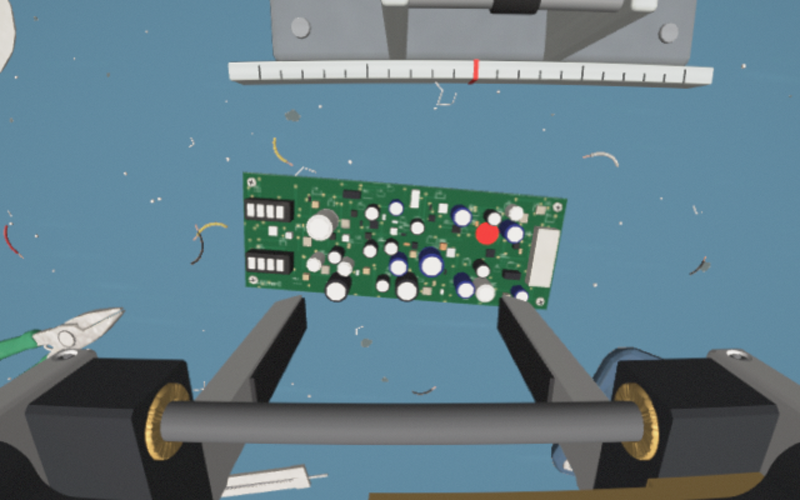

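```bash
python3 - <<'E'
from h import *
c=load('wrist'); s=robot.get_state(); w,x,y,z=s['ee_rot']; R=Ro.from_quat([x,y,z,w]); p=s['tcp_pos']
h=s['opening']/2
for dx in(-8,0,8):
  for dy in (h,h+.0125):
    for dz in (0,-.019): print(dx,dy,dz,(proj(c,p+R.apply([dx/1000,-dy,dz]))*1.25).round(0).tolist(),(proj(c,p+R.apply([dx/1000,dy,dz]))*1.25).round(0).tolist())
E
```

```text
-8 0.04689940932850898 0 [[319.0, 301.0]] [[481.0, 301.0]]
-8 0.04689940932850898 -0.019 [[311.0, 314.0]] [[488.0, 314.0]]
-8 0.059399409328508984 0 [[297.0, 301.0]] [[503.0, 301.0]]
-8 0.059399409328508984 -0.019 [[288.0, 314.0]] [[512.0, 314.0]]
0 0.04689940932850898 0 [[318.0, 288.0]] [[482.0, 288.0]]
0 0.04689940932850898 -0.019 [[310.0, 300.0]] [[489.0, 300.0]]
0 0.059399409328508984 0 [[296.0, 288.0]] [[504.0, 288.0]]
0 0.059399409328508984 -0.019 [[287.0, 300.0]] [[513.0, 300.0]]
8 0.04689940932850898 0 [[317.0, 274.0]] [[483.0, 274.0]]
8 0.04689940932850898 -0.019 [[309.0, 286.0]] [[490.0, 286.0]]
8 0.059399409328508984 0 [[295.0, 274.0]] [[505.0, 274.0]]
8 0.059399409328508984 -0.019 [[286.0, 286.0]] [[514.0, 286.0]]
```

The picture shows the fingertips overlapping the board at (305,297) and (500,297), yet nothing moved. They project about 25 mm higher than the reported TCP, so the real fingertips appear to sit above the board. I'll back off and touch down behind the board to check.

>>> send_rows(
  delta_pos=[
    [-10,0,-5],
    [-22,0,-5],
    [-36,0,-3],
    [-36,0,0],
    [-36,0,1],
    [-36,0,2],
    [-36,0,2],
  ],
  dr=[
    [0,0,0],
    [0,0,0],
    [0,0,0],
    [0,0,0],
    [0,0,0],
    [0,0,0],
    [0,0,0],
  ],
  claw=[1,1,1,1,1,1,1],
)

```text
time_s: 7.27
tcp_pos: [0.406, 0.313, 0.0004]
ee_rot: [-0.0, 1.0, 0.027, 0.0]
force: [-0.4, 0.7, -0.5]
opening: 0.094
gripper_force: 0.0
```

>>> send_rows(
  delta_pos=[
    [0,0,1],
    [0,0,2],
    [0,0,2],
  ],
  dr=[
    [0,0,0],
    [0,0,0],
    [0,0,0],
  ],
  claw=[1,1,1],
)

```text
time_s: 7.52
tcp_pos: [0.4059, 0.3129, -0.0017]
ee_rot: [-0.0, 1.0, 0.027, -0.0]
force: [0.3, -0.1, -0.5]
opening: 0.094
gripper_force: 0.0
```

>>> send_rows(
  delta_pos=[
    [0,0,1],
    [0,0,2],
    [0,0,2],
  ],
  dr=[
    [0,0,0],
    [0,0,0],
    [0,0,0],
  ],
  claw=[1,1,1],
)

```text
time_s: 7.77
tcp_pos: [0.4057, 0.3129, -0.0037]
ee_rot: [0.0, 1.0, 0.027, -0.0]
force: [-0.1, -0.1, 0.5]
opening: 0.0939
gripper_force: 0.0
```

>>> send_rows(
  delta_pos=[
    [0,0,2],
    [0,0,4],
    [0,0,6],
    [0,0,6],
  ],
  dr=[
    [0,0,0],
    [0,0,0],
    [0,0,0],
    [0,0,0],
  ],
  claw=[1,1,1,1],
)

```text
time_s: 8.1
tcp_pos: [0.4056, 0.3128, -0.0099]
ee_rot: [0.0, 1.0, 0.027, -0.0]
force: [0.5, -0.2, -1.2]
opening: 0.0941
gripper_force: 0.0
```

```bash
python3 - <<'E'
from h import *
c=see('w4.png'); g=c['frame'][200:320,180:460]
go([st(-140,34,-10)])
cv2.imwrite('pics/w4c.png',cv2.resize(g[:,:,::-1],None,fx=2.8,fy=2.8,interpolation=cv2.INTER_CUBIC))
E
```

```text
red [387 120  21  22 341] [396.7 130.4] z6 [-74.1 -11.6   6. ] z18 [-73.6  -8.8  18. ]
tcp [ 0.4056  0.3129 -0.0098] yaw 3.14 t 8.15 F [-0.5 -0.   0.4] op 0.0941
(np.float64(0.4102), np.float64(0.312), np.float64(-0.01), 3.12) [4.6, 1.1, 0.2] [0.0002, 0.0004, 0.0003]
```

View pics/w4c.png

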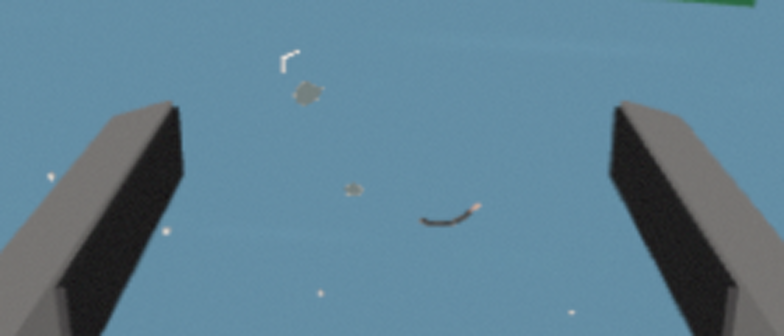

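The fingertips show clearly: the left tip's inner edge runs (178,105)–(183,172) in the crop and the right's (622,105)–(612,172), still above the bench. I'll fit where the real tip is relative to the reported TCP.

```bash
python3 - <<'E'
from h import *
from scipy.optimize import least_squares
c=load('wrist'); s=robot.get_state(); w,x,y,z=s['ee_rot']; R=Ro.from_quat([x,y,z,w]); p=s['tcp_pos'];h=s['opening']/2*1000
q=lambda u,v:(180+(u+.5)/2.8-.5,200+(v+.5)/2.8-.5)
ob=np.array([q(178,105),q(183,172),q(622,105),q(612,172)])
def f(a): 
    P=[p+R.apply(np.array([a[0]+dx,a[1]+sy*h,a[2]])/1000) for sy in(-1,1) for dx in (8,-8)]
    return (proj(c,P)-ob).ravel()
r=least_squares(f,[0,0,-20]);print(r.x,r.fun.round(1))
C=-c['R'].T@c['t'];print(R.inv().apply(C-p)*1000)
# independent check of camera pose: bench guide points now & others
E
```

```text
[  1.16737955   1.48774644 -35.84963987] [ 0.  -0.3  0.1  0.3 -0.9 -0.3  0.8  0.3]
[  78.37128517    0.70918864 -212.63354964]
```

>>> send_rows(
  delta_pos=[
    [0,0,4],
    [0,0,8],
    [0,0,12],
    [0,0,15],
    [0,0,15],
  ],
  dr=[
    [0,0,0],
    [0,0,0],
    [0,0,0],
    [0,0,0],
    [0,0,0],
  ],
  claw=[1,1,1,1,1],
)

```text
time_s: 8.57
tcp_pos: [0.4054, 0.3127, -0.0253]
ee_rot: [0.0, 1.0, 0.027, -0.0]
force: [-0.8, 0.1, -0.1]
opening: 0.094
gripper_force: 0.0
```

>>> send_rows(
  delta_pos=[
    [0,0,1],
    [0,0,2],
    [0,0,3],
    [0,0,3],
  ],
  dr=[
    [0,0,0],
    [0,0,0],
    [0,0,0],
    [0,0,0],
  ],
  claw=[1,1,1,1],
)

```text
time_s: 8.9
tcp_pos: [0.4057, 0.313, -0.0276]
ee_rot: [-0.0, 1.0, 0.027, -0.0]
force: [0.6, -0.1, -0.2]
opening: 0.0938
gripper_force: 0.0
```

>>> send_rows(
  delta_pos=[
    [0,0,1],
    [0,0,2],
    [0,0,2],
  ],
  dr=[
    [0,0,0],
    [0,0,0],
    [0,0,0],
  ],
  claw=[1,1,1],
)

```text
time_s: 9.15
tcp_pos: [0.4057, 0.313, -0.0296]
ee_rot: [-0.0, 1.0, 0.027, -0.0]
force: [0.4, 1.0, 0.3]
opening: 0.0938
gripper_force: 0.0
```

>>> send_rows(
  delta_pos=[
    [0,0,1],
    [0,0,2],
    [0,0,2],
  ],
  dr=[
    [0,0,0],
    [0,0,0],
    [0,0,0],
  ],
  claw=[1,1,1],
)

```text
time_s: 9.4
tcp_pos: [0.4057, 0.313, -0.0316]
ee_rot: [0.0, 1.0, 0.027, -0.0]
force: [0.8, 0.9, -0.1]
opening: 0.0939
gripper_force: 0.0
```

>>> send_rows(
  delta_pos=[
    [0,0,0.7],
    [0,0,1.5],
    [0,0,1.5],
  ],
  dr=[
    [0,0,0],
    [0,0,0],
    [0,0,0],
  ],
  claw=[1,1,1],
)

```text
time_s: 9.65
tcp_pos: [0.4058, 0.313, -0.0327]
ee_rot: [0.0, 1.0, 0.027, 0.0]
force: [-1.2, -1.4, 6.5]
opening: 0.0941
gripper_force: 3.6
```

Contact is at a reported z of about -32.4 mm, so the real tip sits that far above the reported TCP. I'll work with this offset. Next, the squaring push with the tips about 2 mm above the bench.

>>> send_rows(
  delta_pos=[
    [0,0,-2.5],
    [5,0,-2.5],
    [10,0,-2.5],
    [15,0,-2.5],
    [18,0,-2.5],
    [21,0,-2.5],
    [24,0,-2.5],
    [27,0,-2.5],
    [30,0,-2.5],
    [32,0,-2.5],
    [32,0,-2.5],
  ],
  dr=[
    [0,0,0],
    [0,0,0],
    [0,0,0],
    [0,0,0],
    [0,0,0],
    [0,0,0],
    [0,0,0],
    [0,0,0],
    [0,0,0],
    [0,0,0],
    [0,0,0],
  ],
  claw=[1,1,1,1,1,1,1,1,1,1,1],
)

```text
time_s: 10.57
tcp_pos: [0.4382, 0.3148, -0.0305]
ee_rot: [-0.0, 1.0, 0.027, 0.0]
force: [-0.1, -0.6, 0.5]
opening: 0.0939
gripper_force: 0.0
```

```bash
cat >> h.py <<'E'
OFF=32.4 # reported TCP is this many mm past the real fingertip
def sg(x,y,z,yaw=0): return st(x,y,z-OFF,yaw)
E
python3 - <<'E'
from h import *
c=see(); f=c['frame'].astype(int)
# green board edges in stand plane z=4
g=((f[:,:,1]-f[:,:,0]>15)&(f[:,:,1]-f[:,:,2]>5)).astype(np.uint8)
n,l,s,ce=cv2.connectedComponentsWithStats(cv2.morphologyEx(g,cv2.MORPH_CLOSE,np.ones((9,9))))
i=1+np.argmax(s[1:,4]);pts=np.argwhere(l==i)[:,::-1].astype(np.float32)
bx=cv2.boxPoints(cv2.minAreaRect(pts));print([ws(onz(c,b,.004)).tolist() for b in bx])
print(ws(robot.get_state()['tcp_pos']))
go([sg(-80,-80,60),sg(-72,-80,2),sg(-72,-55,2)])
E
```

```text
red [387  23  10  25 115] [393.   33.9] z6 [ 7.7 -2.1  6. ] z18 [ 4.9  0.4 18. ]
red [387 157  22  22 380] [397.2 167.6] z6 [-61.   -8.1   6. ] z18 [-59.2  -5.2  18. ]
[[-38.4, 123.8, 4.0], [-38.4, -49.1, 4.0], [-103.5, -57.3, 4.0], [-103.6, 132.6, 4.0]]
[-112.1   35.3  -30.5]
tcp [ 0.438   0.3149 -0.0305] yaw 3.13 t 10.6167 F [0.4 0.6 0.1] op 0.0941
(np.float64(0.4763), np.float64(0.2015), np.float64(0.0276), 3.12) [32.1, 115.3, -58.1] [-0.0003, -0.0002, 0.0002]
(np.float64(0.4843), np.float64(0.2019), np.float64(-0.0304), 3.12) [40.1, 115.3, -0.1] [-0.0003, -0.0002, 0.0002]
(np.float64(0.4829), np.float64(0.2269), np.float64(-0.0304), 3.12) [40.0, 90.3, -0.1] [-0.0003, -0.0002, 0.0002]
```

>>> send_rows(
  delta_pos=[
    [-8,0,-10],
    [-8,5,-40],
    [0,35,-60],
    [15,70,-60],
    [30,105,-60],
    [40,115,-58],
    [40,115,-56],
    [40,115,-52],
    [40,115,-47],
    [40,115,-42],
    [40,115,-36],
    [40,115,-30],
  ],
  dr=[
    [0,0,0],
    [0,0,0],
    [0,0,0],
    [0,0,0],
    [0,0,0],
    [0,0,0],
    [0,0,0],
    [0,0,0],
    [0,0,0],
    [0,0,0],
    [0,0,0],
    [0,0,0],
  ],
  claw=[1,0.7,0,0,0,0,0,0,0,0,0,0],
)

```text
time_s: 11.62
tcp_pos: [0.4833, 0.203, -0.0012]
ee_rot: [-0.0, 1.0, 0.028, -0.0]
force: [0.7, -0.3, 0.6]
opening: 0.0238
gripper_force: 0.0
```

>>> send_rows(
  delta_pos=[
    [0,0,3],
    [0,0,8],
    [0,0,18],
    [0,0,26],
    [0,0,30],
    [0,-5,30],
    [0,-10,30],
    [0,-14,30],
    [0,-18,30],
    [0,-22,30],
    [0,-25,30],
    [0,-26,30],
  ],
  dr=[
    [0,0,0],
    [0,0,0],
    [0,0,0],
    [0,0,0],
    [0,0,0],
    [0,0,0],
    [0,0,0],
    [0,0,0],
    [0,0,0],
    [0,0,0],
    [0,0,0],
    [0,0,0],
  ],
  claw=[0,0,0,0,0,0,0,0,0,0,0,0],
)

```text
time_s: 12.62
tcp_pos: [0.4826, 0.2285, -0.0303]
ee_rot: [0.0, 1.0, 0.028, 0.0]
force: [1.0, -2.6, 2.0]
opening: 0.0007
gripper_force: 1.2
```

```bash
cat >> h.py <<'E'
def board(c):
    f=c['frame'].astype(int); g=((f[:,:,1]-f[:,:,0]>15)&(f[:,:,1]-f[:,:,2]>5)).astype(np.uint8)
    n,l,s,ce=cv2.connectedComponentsWithStats(cv2.morphologyEx(g,cv2.MORPH_CLOSE,np.ones((9,9))))
    i=1+np.argmax(s[1:,4]);pts=np.argwhere(l==i)[:,::-1].astype(np.float32)
    print([ws(onz(c,b,.004)).tolist()[:2] for b in cv2.boxPoints(cv2.minAreaRect(pts))],'tcp',ws(robot.get_state()['tcp_pos']))
E
python3 - <<'E'
from h import *
board(see())
E
```

```text
red [210 110   7  18  88] [212.5 118.5] z6 [5.4 4.7 6. ] z18 [ 5.4  0.7 18. ]
red [227 226  18  19 222] [235.6 235.7] z6 [-62.2  -3.2   6. ] z18 [-57.5  -6.7  18. ]
[[-39.4, 127.9], [-39.5, -46.0], [-103.2, -45.2], [-107.2, 147.1]] tcp [-72.2 -53.4 -30.3]
```

>>> send_rows(
  delta_pos=[
    [0,-1,0],
    [0,-2,0],
    [0,-3,0],
    [0,-3.3,0],
    [0,-3.3,0],
    [0,3,0],
    [0,10,0],
    [0,12,-30],
    [-15,-10,-60],
    [-30,-30,-60],
    [-45,-50,-60],
    [-45,-52,-60],
  ],
  dr=[
    [0,0,0],
    [0,0,0],
    [0,0,0],
    [0,0,0],
    [0,0,0],
    [0,0,0],
    [0,0,0],
    [0,0,0],
    [0,0,0],
    [0,0,0],
    [0,0,0],
    [0,0,0],
  ],
  claw=[0,0,0,0,0,0,0,0,0.3,1,1,1],
)

```text
time_s: 13.67
tcp_pos: [0.4323, 0.2804, 0.0302]
ee_rot: [-0.001, 1.0, 0.029, 0.0]
force: [-0.3, 0.7, 0.1]
opening: 0.024
gripper_force: 0.0
```

```bash
python3 - <<'E'
from h import *
board(see()); go([sg(-125,45,40),sg(-125,45,2),sg(-72,45,2)])
E
```

```text
red [321  36   3  18  50] [322.   43.9] z6 [7.5 0.4 6. ] z18 [ 5.   0.4 18. ]
red [317 137  17  16 227] [324.8 144.3] z6 [-61.   -2.1   6. ] z18 [-60.  -2.  18.]
[[-103.1, 138.5], [-37.9, 129.3], [-39.1, -42.8], [-103.3, -45.9]] tcp [-1.185e+02 -1.000e-01  2.990e+01]
tcp [0.4335 0.2791 0.0299] yaw 3.32 t 13.7167 F [ 0.4 -0.1  1. ] op 0.0277
(np.float64(0.4245), np.float64(0.3238), np.float64(0.0076), 3.12) [-6.4, -45.1, 22.3] [-0.0009, -0.0003, 0.0035]
(np.float64(0.4245), np.float64(0.3238), np.float64(-0.0304), 3.12) [-6.4, -45.1, 60.3] [-0.0009, -0.0003, 0.0035]
(np.float64(0.4775), np.float64(0.3267), np.float64(-0.0304), 3.12) [46.6, -44.9, 60.3] [-0.0009, -0.0003, 0.0035]
```

>>> send_rows(
  delta_pos=[
    [10,20,0],
    [25,42,0],
    [40,60,10],
    [45,61,30],
    [45,61,45],
    [45,61,55],
    [45,61,60],
    [45,61,60],
    [45,61,60],
  ],
  dr=[
    [0,0,0],
    [0,0,0],
    [0,0,0],
    [0,0,0],
    [0,0,0],
    [0,0,0],
    [0,0,0],
    [0,0,0],
    [0,0,0],
  ],
  claw=[0,0,0,0,0,0,0,0,0],
)

```text
time_s: 14.47
tcp_pos: [0.483, 0.2192, -0.0303]
ee_rot: [-0.0, 1.0, 0.028, -0.0]
force: [0.3, 0.3, -0.1]
opening: 0.0004
gripper_force: 0.0
```

```bash
python3 - <<'E'
from h import *
c=see(); go([sg(-72,-47.6,2)])
E
```

```text
red [192 110   6  18  82] [194.2 118.5] z6 [5.3 5.4 6. ] z18 [ 5.4  0.7 18. ]
red [206 226  18  19 202] [214.5 235.2] z6 [-62.1   0.1   6. ] z18 [-57.4  -4.2  18. ]
tcp [ 0.4832  0.2194 -0.0299] yaw 3.16 t 14.5167 F [-0.6 -0.9  1. ] op 0.0005
(np.float64(0.4825), np.float64(0.2343), np.float64(-0.0304), 3.12) [0.1, -14.9, 0.5] [-0.0003, -0.0006, 0.0008]
```

>>> send_rows(
  delta_pos=[
    [0,-5,0],
    [0,-9,0],
    [0,-11,0],
    [0,-13,0],
    [0,-14,0],
    [0,-14.5,0],
    [0,-14.5,0],
    [0,-8,0],
    [0,0,-10],
    [0,0,-45],
    [-20,-25,-60],
    [-40,-50,-60],
  ],
  dr=[
    [0,0,0],
    [0,0,0],
    [0,0,0],
    [0,0,0],
    [0,0,0],
    [0,0,0],
    [0,0,0],
    [0,0,0],
    [0,0,0],
    [0,0,0],
    [0,0,0],
    [0,0,0],
  ],
  claw=[0,0,0,0,0,0,0,0,0,0,0,0.5],
)

```text
time_s: 15.52
tcp_pos: [0.4427, 0.2664, 0.0332]
ee_rot: [-0.001, 1.0, 0.025, 0.002]
force: [0.2, 1.8, 0.2]
opening: 0.0043
gripper_force: 0.0
```

>>> send_rows(
  delta_pos=[
    [-10,-12,0],
    [-10,-12,0],
    [-10,-12,0],
    [-10,-12,0],
  ],
  dr=[
    [0,0,0],
    [0,0,0],
    [0,0,0],
    [0,0,0],
  ],
  claw=[1,1,1,1],
)

```text
time_s: 15.85
tcp_pos: [0.4304, 0.2771, 0.0298]
ee_rot: [0.0, 1.0, 0.027, 0.0]
force: [0.2, -0.1, -0.4]
opening: 0.0303
gripper_force: 0.0
```

```bash
python3 - <<'E'
from h import *
board(see()); go([sg(-125,45,40),sg(-125,45,2),sg(-72,45,2)])
E
```

```text
red [315  33   4  17  62] [316.5  40.3] z6 [7.5 0.3 6. ] z18 [ 5.   0.2 18. ]
red [309 134  17  16 227] [317.  141.5] z6 [-61.1   0.2   6. ] z18 [-60.2   0.   18. ]
[[-102.6, 140.7], [-38.1, 131.2], [-39.4, -40.4], [-102.8, -43.0]] tcp [-121.6   -2.    29.7]
tcp [0.4305 0.2771 0.0297] yaw 3.05 t 15.9 F [ 0.9 -0.5 -1. ] op 0.0345
(np.float64(0.4245), np.float64(0.3238), np.float64(0.0076), 3.12) [-3.5, -47.0, 22.0] [0.0003, -0.0002, -0.0012]
(np.float64(0.4245), np.float64(0.3238), np.float64(-0.0304), 3.12) [-3.5, -47.0, 60.0] [0.0003, -0.0002, -0.0012]
(np.float64(0.4775), np.float64(0.3267), np.float64(-0.0304), 3.12) [49.6, -47.1, 60.0] [0.0003, -0.0002, -0.0012]
```

>>> send_rows(
  delta_pos=[
    [-4,-20,0],
    [-4,-40,0],
    [-4,-47,0],
    [-4,-47,15],
    [-4,-47,35],
    [-4,-47,50],
    [-4,-47,58],
    [-4,-47,60],
    [-4,-47,60],
    [0,-47,60],
    [5,-47,60],
    [10,-47,60],
  ],
  dr=[
    [0,0,0],
    [0,0,0],
    [0,0,0],
    [0,0,0],
    [0,0,0],
    [0,0,0],
    [0,0,0],
    [0,0,0],
    [0,0,0],
    [0,0,0],
    [0,0,0],
    [0,0,0],
  ],
  claw=[1,1,1,1,1,1,1,1,1,1,1,1],
)

```text
time_s: 16.9
tcp_pos: [0.4383, 0.326, -0.0296]
ee_rot: [-0.0, 1.0, 0.027, 0.001]
force: [-1.5, 0.1, 0.7]
opening: 0.0938
gripper_force: 1.0
```

>>> send_rows(
  delta_pos=[
    [4,0,0],
    [8,0,0],
    [12,0,0],
    [16,0,0],
    [20,0,0],
    [23,0,0],
    [26,0,0],
    [29,0,0],
    [31,0,0],
    [33,0,0],
    [34,0,0],
    [34,0,0],
  ],
  dr=[
    [0,0,0],
    [0,0,0],
    [0,0,0],
    [0,0,0],
    [0,0,0],
    [0,0,0],
    [0,0,0],
    [0,0,0],
    [0,0,0],
    [0,0,0],
    [0,0,0],
    [0,0,0],
  ],
  claw=[1,1,1,1,1,1,1,1,1,1,1,1],
)

```text
time_s: 17.9
tcp_pos: [0.4713, 0.3276, -0.0305]
ee_rot: [-0.0, 1.0, 0.027, 0.0]
force: [-1.2, 0.5, 0.6]
opening: 0.0943
gripper_force: 0.5
```

```bash
python3 - <<'E'
from h import *
board(see()); go([sg(-72,45,2)])
E
```

```text
red [409  98   7  18  87] [412.  106.7] z6 [ 5.7 -3.2  6. ] z18 [ 5.3  0.1 18. ]
red [392 157  23  22 383] [402.9 168. ] z6 [-27.4  -0.4   6. ] z18 [-25.5   2.7  18. ]
[[-4.7, 131.3], [-4.6, -41.6], [-69.7, -50.2], [-69.8, 139.7]] tcp [-78.1  46.2 -30.5]
tcp [ 0.4713  0.3276 -0.0305] yaw 3.13 t 17.95 F [-0.9 -0.1  0.8] op 0.0935
(np.float64(0.4775), np.float64(0.3267), np.float64(-0.0304), 3.12) [6.2, 1.3, -0.1] [-0.0002, -0.0003, 0.0002]
```

>>> send_rows(
  delta_pos=[
    [1.5,0,0],
    [3,0,0],
    [4,0,0],
    [5,0,0],
    [5,0,0],
  ],
  dr=[
    [0,0,0],
    [0,0,0],
    [0,0,0],
    [0,0,0],
    [0,0,0],
  ],
  claw=[1,1,1,1,1],
)

```text
time_s: 18.37
tcp_pos: [0.4763, 0.3279, -0.0305]
ee_rot: [-0.0, 1.0, 0.027, 0.0]
force: [-0.3, 0.4, 1.0]
opening: 0.094
gripper_force: 0.3
```

>>> send_rows(
  delta_pos=[
    [0.5,0,0],
    [1,0,0],
    [1,0,0],
  ],
  dr=[
    [0,0,0],
    [0,0,0],
    [0,0,0],
  ],
  claw=[1,1,1],
)

```text
time_s: 18.62
tcp_pos: [0.4771, 0.3279, -0.0305]
ee_rot: [-0.0, 1.0, 0.027, -0.0]
force: [-1.1, 0.4, -0.5]
opening: 0.0936
gripper_force: 0.5
```

>>> send_rows(
  delta_pos=[
    [0.5,0,0],
    [1,0,0],
    [1,0,0],
  ],
  dr=[
    [0,0,0],
    [0,0,0],
    [0,0,0],
  ],
  claw=[1,1,1],
)

```text
time_s: 18.87
tcp_pos: [0.478, 0.3279, -0.0305]
ee_rot: [0.0, 1.0, 0.027, -0.0]
force: [-1.9, -1.3, -0.2]
opening: 0.094
gripper_force: 1.0
```

>>> send_rows(
  delta_pos=[
    [0.5,0,0],
    [0.8,0,0],
    [0.8,0,0],
  ],
  dr=[
    [0,0,0],
    [0,0,0],
    [0,0,0],
  ],
  claw=[1,1,1],
)

```text
time_s: 19.12
tcp_pos: [0.4782, 0.328, -0.0306]
ee_rot: [0.0, 1.0, 0.028, -0.0]
force: [-4.4, -0.3, 2.0]
opening: 0.094
gripper_force: 2.7
```

```bash
python3 - <<'E'
from h import *
board(see()); go([sg(-72,45,2)])
E
```

```text
red [408 112   7  18  87] [411.3 120.7] z6 [ 5.3 -3.2  6. ] z18 [ 5.5  0.1 18. ]
red [392 158  23  22 383] [403.  168.7] z6 [-20.8  -0.4   6. ] z18 [-18.9   2.7  18. ]
[[-63.5, 139.7], [1.7, 131.3], [1.9, -41.5], [-63.3, -50.2]] tcp [-71.2  46.2 -30.6]
tcp [ 0.4782  0.328  -0.0306] yaw 3.15 t 19.1667 F [-4.7 -0.4  2. ] op 0.0941
(np.float64(0.4775), np.float64(0.3267), np.float64(-0.0304), 3.12) [-0.8, 1.2, -0.2] [0.0003, 0.0009, 0.0006]
```

>>> send_rows(
  delta_pos=[
    [0.7,0,0],
    [0.7,0,0],
    [-4,0,0],
    [-14,0,0],
    [-22,10,-25],
    [-25,30,-60],
    [-25,46,-70],
    [-25,46,-70],
    [-25,46,-70],
    [-25,46,-70],
  ],
  dr=[
    [0,0,0],
    [0,0,0],
    [0,0,0],
    [0,0,0],
    [0,0,0],
    [0,0,0],
    [0,0,0],
    [0,0,0],
    [0,0,0],
    [0,0,0],
  ],
  claw=[1,1,1,1,1,1,1,1,1,1],
)

```text
time_s: 20.0
tcp_pos: [0.4561, 0.2811, 0.0392]
ee_rot: [-0.0, 1.0, 0.027, 0.0]
force: [-0.0, -0.4, 0.1]
opening: 0.094
gripper_force: 0.0
```

```bash
python3 - <<'E'
from h import *
c=see(); board(c); cv2.imwrite('pics/w5.png',cv2.resize(c['frame'][20:220,180:500,::-1],None,fx=2.5,fy=2.5,interpolation=cv2.INTER_CUBIC))
print(proj(c,[st(34+60*np.cos(a),-y,94+60*np.sin(a))[:3] for a in (0,.2) for y in (63,94,125)]))
E
```

```text
red [319  77   4  14  54] [320.5  83.3] z6 [6.3 0.2 6. ] z18 [ 5.1  0.2 18. ]
red [313 113  17  17 225] [320.6 120.9] z6 [-20.6   0.1   6. ] z18 [-20.4   0.1  18. ]
red [ 10 187   3  11  13] [ 10.5 191.8] z6 [-74.7 262.1   6. ] z18 [-71.9 249.3  18. ]
[[3.1, 131.6], [1.9, -40.9], [-62.9, -43.7], [-62.6, 140.5]] tcp [-96.1   0.8  38.8]
[[ 468.65486612 -146.29893305]
 [ 536.73615476 -139.09947775]
 [ 599.7068756  -129.0426659 ]
 [ 480.83714976 -163.99525039]
 [ 553.36766679 -154.69090132]
 [ 619.03352923 -141.69541545]]
```

View pics/w5.png

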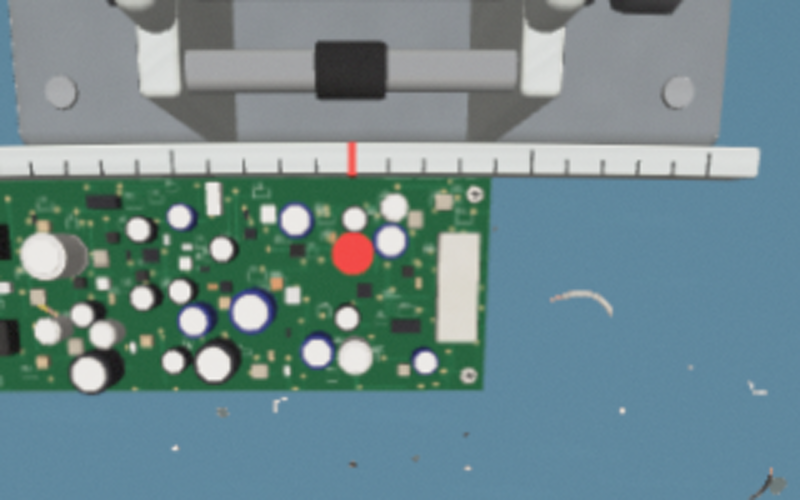

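The red dot at (352,253) sits directly under the red line at (351,158), and the board is flush with the guide. Next I measure the handle from two wrist positions.

```bash
sed -i 's/^OFF=/O=O+Rs.apply([.0014,0,0])\nOFF=/' h.py; python3 - <<'E'
from h import *
print(robot.get_state()['q'].round(2))
go([sg(-100,-40,190),sg(-60,-94,190),sg(15,-94,190)])
E
```

```text
[-0.26  0.41 -0.51  2.01  0.28  0.79 -2.44]
tcp [0.4558 0.2812 0.0388] yaw 3.17 t 20.05 F [ 0.8  0.1 -1. ] op 0.094
(np.float64(0.4555), np.float64(0.2404), np.float64(0.1576), 3.12) [-2.7, 40.7, -118.8] [-0.0, 0.0007, 0.0008]
(np.float64(0.4984), np.float64(0.1886), np.float64(0.1576), 3.12) [37.3, 94.8, -118.8] [-0.0, 0.0007, 0.0008]
(np.float64(0.5733), np.float64(0.1927), np.float64(0.1576), 3.12) [112.3, 94.9, -118.9] [-0.0, 0.0007, 0.0008]
```

>>> send_rows(
  delta_pos=[
    [-3,5,-35],
    [-3,20,-75],
    [5,50,-110],
    [15,75,-119],
    [25,95,-119],
    [25,95,-119],
    [25,95,-119],
    [25,95,-119],
  ],
  dr=[
    [0,0,0],
    [0,0,0],
    [0,0,0],
    [0,0,0],
    [0,0,0],
    [0,0,0],
    [0,0,0],
    [0,0,0],
  ],
  claw=[1,1,1,1,1,1,1,1],
)

```text
time_s: 20.72
tcp_pos: [0.4858, 0.1882, 0.1576]
ee_rot: [-0.0, 1.0, 0.028, -0.001]
force: [0.3, 0.3, 0.1]
opening: 0.0937
gripper_force: 0.0
```

```bash
cat >> h.py <<'E'
def orange(c):
    h=cv2.cvtColor(c['frame'],cv2.COLOR_RGB2HSV); m=((h[:,:,0]>4)&(h[:,:,0]<18)&(h[:,:,1]>170)&(h[:,:,2]>110)).astype(np.uint8)
    n,l,s,ce=cv2.connectedComponentsWithStats(m); i=1+np.argmax(s[1:,4])
    r=cv2.minAreaRect(np.argwhere(l==i)[:,::-1].astype(np.float32)); print('orange',s[i],ce[i].round(1),r)
    return r
E
python3 - <<'E'
from h import *
import os,shutil
c=snap('wrist'); orange(c); shutil.copy('cam_wrist.npz','cam_h1.npz'); go([sg(15,-94,190)])
E
```

```text
orange [280   0  81  11 787] [320.1   4.4] ((320.0, 5.0), (10.0, 80.0), 90.0)
tcp [0.4857 0.1886 0.1577] yaw 3.24 t 20.7667 F [0.2 0.  0.8] op 0.094
(np.float64(0.5733), np.float64(0.1927), np.float64(0.1576), 3.12) [87.7, 0.8, -0.1] [-0.0003, 0.0015, 0.0022]
```

>>> send_rows(
  delta_pos=[
    [35,0,0],
    [70,0,0],
    [87,0,0],
    [87,0,0],
    [87,0,0],
    [87,0,0],
  ],
  dr=[
    [0,0,0],
    [0,0,0],
    [0,0,0],
    [0,0,0],
    [0,0,0],
    [0,0,0],
  ],
  claw=[1,1,1,1,1,1],
)

```text
time_s: 21.27
tcp_pos: [0.5722, 0.1931, 0.1578]
ee_rot: [-0.0, 1.0, 0.028, -0.001]
force: [-0.2, -0.4, 0.1]
opening: 0.094
gripper_force: 0.0
```

```bash
python3 - <<'E'
from h import *
c2=snap('wrist'); a=orange(c2); c1=load('h1'); b=orange(c1)
X=tri([(c1,b[0]),(c2,a[0])]); print(ws(X),X, proj(c1,X)-b[0],proj(c2,X)-a[0])
bp=lambda r:np.array(sorted(cv2.boxPoints(r).tolist()))
E1,E2=bp(b),bp(a)
for i,j in((0,2),(2,4)): print('end',ws(tri([(c1,E1[i:j].mean(0)),(c2,E2[i:j].mean(0))])))
cv2.imwrite('pics/w6.png',cv2.resize(c2['frame'][:,:,::-1],(800,500)))
print(robot.get_state()['q'].round(2)); go([sg(94,-100,190,-90)])
E
```

```text
orange [ 283  105   76   20 1049] [320.3 114.5] ((320.4999694824219, 114.5), (74.99998474121094, 18.999996185302734), -0.0)
orange [280   0  81  11 787] [320.1   4.4] ((320.0, 5.0), (10.0, 80.0), 90.0)
[ 93.9 -93.6  84.6] [0.65202847 0.197467   0.08457819] [[ 0.17907403 -0.00079673]] [[-0.16674977  0.00064519]]
end [ 93.9 -61.1  84.9]
end [  94.  -126.    84.8]
[-0.05  0.36 -0.48  1.76  0.19  1.06 -2.11]
tcp [0.5722 0.1929 0.1581] yaw 3.23 t 21.3167 F [ 0.4 -0.9 -0.2] op 0.094
(np.float64(0.6525), np.float64(0.191), np.float64(0.1576), -86.88) [80.1, 6.4, 0.5] [0.0008, 0.0007, 1.5728]
```

View pics/w6.png

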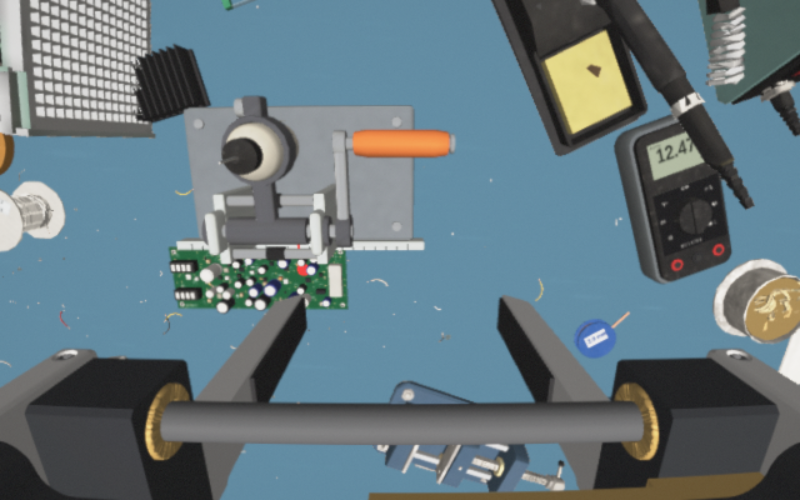

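Picture: orange handle (352–455,143), free all round; the iron is well to its right at (620–745, 0–200). The first view clipped the handle, so I correct its row and rotate the tool.

```bash
python3 - <<'E'
from h import *
c2=load('wrist'); c1=load('h1')
for v in (0,.7,1.5): print(ws(tri([(c1,(320,v)),(c2,(320.5,114.5))])))
E
```

```text
[ 93.8 -93.6  96.4]
[ 93.8 -93.6  94.8]
[ 93.8 -93.6  92.9]
```

>>> send_rows(
  delta_pos=[
    [7,0,0],
    [14,1,0],
    [21,1,0],
    [28,2,0],
    [35,2,0],
    [42,3,0],
    [49,4,0],
    [56,4,0],
    [63,5,0],
    [70,5,0],
    [76,6,0],
    [80,6,0],
  ],
  dr=[
    [0,0,0.12],
    [0,0,0.24],
    [0,0,0.36],
    [0,0,0.48],
    [0,0,0.6],
    [0,0,0.72],
    [0,0,0.84],
    [0,0,0.96],
    [0,0,1.08],
    [0,0,1.2],
    [0,0,1.32],
    [0,0,1.44],
  ],
  claw=[1,1,1,1,1,1,1,1,1,1,1,1],
)

```text
time_s: 22.32
tcp_pos: [0.6471, 0.1893, 0.1552]
ee_rot: [0.005, 0.868, -0.496, -0.009]
force: [-0.5, -0.3, -1.3]
opening: 0.0941
gripper_force: 0.0
```

>>> send_rows(
  delta_pos=[
    [0,0,0],
    [0,0,0],
    [0,0,0],
    [0,0,0],
  ],
  dr=[
    [0,0,0.1],
    [0,0,0.132],
    [0,0,0.132],
    [0,0,0.132],
  ],
  claw=[1,1,1,1],
)

```text
time_s: 22.65
tcp_pos: [0.6464, 0.1896, 0.1537]
ee_rot: [0.007, 0.835, -0.549, -0.009]
force: [0.7, 0.5, -0.4]
opening: 0.0939
gripper_force: 0.0
```

```bash
python3 - <<'E'
from h import *
c=snap('wrist'); a=orange(c); c2=a
p=dict(np.load('cam_h1.npz')); print(robot.get_state()['q'].round(2))
go([sg(94.5,-99,130,-90),sg(94.5,-99,80,-90)])
print([ws(onz(c,a[0],z)).tolist() for z in (.09,.096,.102)])
E
```

```text
orange [292 182  37  68 978] [308.8 216.8] ((309.4520568847656, 215.79452514648438), (18.024335861206055, 68.11795043945312), 20.556045532226562)
[-0.94  0.58  0.83  1.64 -0.46  1.15 -2.72]
tcp [0.6465 0.1894 0.1538] yaw -66.66 t 22.7 F [ 0.8  0.3 -0.6] op 0.094
(np.float64(0.6529), np.float64(0.1921), np.float64(0.0976), -86.88) [0.5, -8.2, 56.0] [0.0224, 0.0039, 0.3529]
(np.float64(0.6529), np.float64(0.1921), np.float64(0.0476), -86.88) [0.8, -9.2, 106.0] [0.0224, 0.0039, 0.3529]
[[92.9, -90.4, 90.0], [93.5, -92.3, 96.0], [94.1, -94.1, 102.0]]
```

Joint 7 has hit its range this way, so I turn the other way, to yaw +93°.

>>> send_rows(
  delta_pos=[
    [0,0,-5],
    [0,0,-8],
    [0,0,-8],
    [0,0,-8],
    [0,0,-8],
    [0,0,-8],
    [0,0,-8],
    [0,0,-8],
    [0,0,-8],
    [0,0,-8],
    [0,0,-8],
    [0,0,-8],
  ],
  dr=[
    [0,0,-0.12],
    [0,0,-0.24],
    [0,0,-0.36],
    [0,0,-0.48],
    [0,0,-0.6],
    [0,0,-0.72],
    [0,0,-0.84],
    [0,0,-0.96],
    [0,0,-1.08],
    [0,0,-1.2],
    [0,0,-1.32],
    [0,0,-1.4],
  ],
  claw=[1,1,1,1,1,1,1,1,1,1,1,1],
)

```text
time_s: 23.7
tcp_pos: [0.6475, 0.1884, 0.1631]
ee_rot: [-0.002, 0.993, 0.12, -0.01]
force: [0.2, 0.5, 0.1]
opening: 0.0935
gripper_force: 0.0
```

```bash
python3 - <<'E'
from h import *
print(robot.get_state()['q'].round(2))
go([sg(94.5,-99,190,90)])
E
```

```text
[-0.72  0.48  0.49  1.62 -0.25  1.12 -1.5 ]
tcp [0.6475 0.1884 0.1631] yaw 13.84 t 23.7 F [0.2 0.5 0.1] op 0.0935
(np.float64(0.6529), np.float64(0.1921), np.float64(0.1576), 93.12) [6.2, -2.3, 5.4] [-0.0182, 0.0127, -1.3836]
```

>>> send_rows(
  delta_pos=[
    [1,0,0],
    [2,0,1],
    [3,-1,2],
    [4,-1,3],
    [5,-2,4],
    [6,-2,5],
    [6,-2,5],
    [6,-2,5],
    [6,-2,5],
    [6,-2,5],
    [6,-2,5],
    [6,-2,5],
  ],
  dr=[
    [-0.002,0.001,-0.12],
    [-0.003,0.002,-0.24],
    [-0.005,0.003,-0.36],
    [-0.007,0.004,-0.48],
    [-0.008,0.006,-0.6],
    [-0.01,0.007,-0.72],
    [-0.011,0.008,-0.84],
    [-0.013,0.009,-0.96],
    [-0.014,0.01,-1.08],
    [-0.016,0.011,-1.2],
    [-0.018,0.012,-1.32],
    [-0.018,0.0127,-1.384],
  ],
  claw=[1,1,1,1,1,1,1,1,1,1,1,1],
)

```text
time_s: 24.7
tcp_pos: [0.653, 0.1919, 0.1585]
ee_rot: [0.0, 0.687, 0.726, 0.0]
force: [1.0, 0.8, -0.4]
opening: 0.0944
gripper_force: 0.0
```

>>> send_rows(
  delta_pos=[
    [0,0,0],
    [0,0,0],
  ],
  dr=[
    [0,0,0],
    [0,0,0],
  ],
  claw=[1,1],
)

```text
time_s: 24.87
tcp_pos: [0.653, 0.1916, 0.1581]
ee_rot: [0.0, 0.691, 0.723, -0.0]
force: [-0.1, 0.8, 0.2]
opening: 0.0943
gripper_force: 0.0
```

```bash
python3 - <<'E'
from h import *
c=snap('wrist'); a=orange(c); print(robot.get_state()['q'].round(2))
go([sg(94.5,-99,130,90),sg(94.5,-99,76,90)])
print([ws(onz(c,a[0],z)).tolist() for z in (.09,.096,.102)])
E
```

```text
orange [ 312  167   19   70 1146] [320.8 201. ] ((321.0, 201.5), (69.0, 18.0), 90.0)
[-0.51  0.45  0.18  1.61 -0.09  1.09 -0.26]
tcp [0.6529 0.1917 0.1579] yaw 92.52 t 24.9167 F [ 0.7  0.1 -0.3] op 0.094
(np.float64(0.6529), np.float64(0.1921), np.float64(0.0976), 93.12) [0.5, -0.0, 60.3] [-0.0002, 0.0008, -0.0104]
(np.float64(0.6529), np.float64(0.1921), np.float64(0.0436), 93.12) [0.5, -0.0, 114.3] [-0.0002, 0.0008, -0.0104]
[[94.0, -96.8, 90.0], [94.0, -95.2, 96.0], [94.0, -93.5, 102.0]]
```

>>> send_rows(
  delta_pos=[
    [0.5,0,25],
    [0.5,0,50],
    [0.5,0,75],
    [0.5,0,95],
    [0.5,0,107],
    [0.5,0,111],
    [0.5,0,111],
    [0.5,0,111],
  ],
  dr=[
    [0,0,-0.01],
    [0,0,-0.01],
    [0,0,-0.01],
    [0,0,-0.01],
    [0,0,-0.01],
    [0,0,-0.01],
    [0,0,-0.01],
    [0,0,-0.01],
  ],
  claw=[1,1,1,1,0.8,0.6,0.4,0.35],
  force=20,
)

```text
time_s: 25.58
tcp_pos: [0.6533, 0.1924, 0.0472]
ee_rot: [0.0, 0.687, 0.727, -0.001]
force: [0.2, -0.3, 0.8]
opening: 0.0708
gripper_force: 0.0
```

>>> send_rows(
  delta_pos=[
    [0,0,0],
    [0,0,0],
    [0,0,0],
    [0,0,0],
    [0,0,0],
    [0,0,0],
    [0,0,0],
    [0,0,0],
    [0,0,0],
    [0,0,0],
  ],
  dr=[
    [0,0,0],
    [0,0,0],
    [0,0,0],
    [0,0,0],
    [0,0,0],
    [0,0,0],
    [0,0,0],
    [0,0,0],
    [0,0,0],
    [0,0,0],
  ],
  claw=[0.3,0.2,0.1,0.1,0.1,0.1,0.1,0.1,0.1,0.1],
)

```text
time_s: 26.42
tcp_pos: [0.6528, 0.1922, 0.0461]
ee_rot: [0.0, 0.687, 0.727, -0.001]
force: [0.6, 0.5, -0.5]
opening: 0.0171
gripper_force: 20.0
```

```bash
python3 - <<'E'
from h import *
s=robot.get_state();p=ws(s['tcp_pos']);print(p,'grasp z',p[2]+OFF+18.8,s['opening'],s['gripper_force'],s['force'].round(1))
c=snap('top');orange(c);c=snap('scene');orange(c)
E
```

```text
[ 94.3 -98.8  46.1] grasp z 97.3 0.017083030824006962 20.00018946826458 [ 0.6  0.5 -0.5]
orange [ 474  291  130   88 7962] [543.4 328.2] ((541.0499877929688, 323.8500061035156), (94.28372955322266, 116.4732894897461), 74.74488067626953)
orange [ 588  197   52   91 2700] [618.3 235. ] ((613.5, 242.0), (90.0, 51.0), 90.0)
```

>>> send_rows(
  delta_pos=[
    [0,-1,-7.1],
    [0,-2.5,-12.9],
    [0,-4.5,-18.6],
    [0,-7.2,-24],
    [0,-10.3,-29.1],
    [0,-13.9,-33.9],
    [0,-18,-38.2],
    [0,-22.5,-42.2],
    [0,-27.4,-45.7],
    [0,-32.6,-48.7],
    [0,-32.6,-48.7],
  ],
  dr=[
    [0,0,0],
    [0,0,0],
    [0,0,0],
    [0,0,0],
    [0,0,0],
    [0,0,0],
    [0,0,0],
    [0,0,0],
    [0,0,0],
    [0,0,0],
    [0,0,0],
  ],
  claw=[0.1,0.1,0.1,0.1,0.1,0.1,0.1,0.1,0.1,0.1,0.1],
)

```text
time_s: 27.43
tcp_pos: [0.6187, 0.1903, 0.0952]
ee_rot: [-0.0, 0.687, 0.727, -0.001]
force: [-3.3, -1.1, -1.9]
opening: 0.0175
gripper_force: 20.0
```

```bash
python3 - <<'E'
from h import *
s=robot.get_state();p=ws(s['tcp_pos']);print(p,'grasp z',p[2]+OFF+18.8,s['opening'],s['gripper_force'],Rs.inv().apply(s['force']).round(1),s['q'].round(2))
c=snap('wrist');r=orange(c);print([ws(onz(c,r[0],z)).tolist() for z in (.14,.145,.15)])
E
```

```text
[ 60.2 -98.9  95.2] grasp z 146.4 0.01748271071728765 19.999799206852913 [-3.3 -0.9 -1.9] [-0.53  0.46  0.17  1.75 -0.09  0.95 -0.26]
orange [ 305  200   33  111 3122] [321.1 255. ] ((321.0, 255.0), (110.0, 32.0), 90.0)
[[60.0, -97.7, 140.0], [60.0, -95.4, 145.0], [60.0, -93.1, 150.0]]
```

>>> send_rows(
  delta_pos=[
    [0,-5.5,-2.4],
    [0,-11.2,-4.3],
    [0,-17,-5.6],
    [0,-23,-6.3],
    [0,-29,-6.5],
    [0,-34.9,-6],
    [0,-40.8,-4.9],
    [0,-46.6,-3.3],
    [0,-52.2,-1.1],
    [0,-57.5,1.7],
    [0,-62.5,5],
    [0,-67.2,8.8],
  ],
  dr=[
    [0,0,0],
    [0,0,0],
    [0,0,0],
    [0,0,0],
    [0,0,0],
    [0,0,0],
    [0,0,0],
    [0,0,0],
    [0,0,0],
    [0,0,0],
    [0,0,0],
    [0,0,0],
  ],
  claw=[0.1,0.1,0.1,0.1,0.1,0.1,0.1,0.1,0.1,0.1,0.1,0.1],
)

```text
time_s: 28.48
tcp_pos: [0.554, 0.1869, 0.0866]
ee_rot: [0.001, 0.687, 0.727, 0.0]
force: [9.7, 1.5, -7.9]
opening: 0.0175
gripper_force: 20.0
```

```bash
python3 - <<'E'
from h import *
s=robot.get_state();p=ws(s['tcp_pos']);print(p,'grasp z',p[2]+OFF+18.8,s['opening'],s['gripper_force'],Rs.inv().apply(s['force']).round(1),s['q'].round(2))
E
```

```text
[ -4.5 -98.8  86.6] grasp z 137.8 0.017475251595969566 20.001012459397316 [ 9.7  0.9 -7.9] [-0.57  0.37  0.16  1.9  -0.08  0.87 -0.31]
```

>>> send_rows(
  delta_pos=[
    [0,-3.4,4.8],
    [0,-7,9.4],
    [0,-10.3,14.4],
    [0,-13.2,19.6],
    [0,-15.4,25],
    [0,-17.2,30.5],
    [0,-18,33.5],
    [0,-18.4,36.2],
    [0,-18.7,38],
    [0,-18.8,39.2],
    [0,-18.8,40.2],
    [0,-18.8,40.2],
  ],
  dr=[
    [0,0,0],
    [0,0,0],
    [0,0,0],
    [0,0,0],
    [0,0,0],
    [0,0,0],
    [0,0,0],
    [0,0,0],
    [0,0,0],
    [0,0,0],
    [0,0,0],
    [0,0,0],
  ],
  claw=[0.1,0.1,0.1,0.1,0.1,0.1,0.1,0.1,0.1,0.1,0.1,0.1],
)

```text
time_s: 29.48
tcp_pos: [0.5334, 0.1855, 0.0454]
ee_rot: [-0.0, 0.687, 0.727, -0.002]
force: [-5.4, 1.3, -1.3]
opening: 0.0173
gripper_force: 20.0
```

>>> send_rows(
  delta_pos=[
    [0,0,0.7],
    [0,0,1.4],
    [0,0,2],
    [0,0,2],
  ],
  dr=[
    [0,0,0],
    [0,0,0],
    [0,0,0],
    [0,0,0],
  ],
  claw=[0.1,0.1,0.1,0.1],
)

```text
time_s: 29.82
tcp_pos: [0.5333, 0.1855, 0.0434]
ee_rot: [-0.0, 0.687, 0.727, -0.002]
force: [-5.8, 0.7, -0.8]
opening: 0.0172
gripper_force: 20.0
```

```bash
python3 - <<'E'
from h import *
s=robot.get_state();p=ws(s['tcp_pos']);print(p,'grasp z',p[2]+OFF+18.8,s['opening'],s['gripper_force'],Rs.inv().apply(s['force']).round(1),s['q'].round(2))
E
```

```text
[-25.3 -99.   43.4] grasp z 94.6 0.017208887385970078 19.999992325901985 [-5.7  1.  -0.8] [-0.57  0.4   0.15  1.97 -0.09  0.77 -0.31]
```

>>> send_rows(
  delta_pos=[
    [0,0,0.7],
    [0,0,1.5],
    [0,0,1.5],
  ],
  dr=[
    [0,0,0],
    [0,0,0],
    [0,0,0],
  ],
  claw=[0.1,0.1,0.1],
)

```text
time_s: 30.07
tcp_pos: [0.5333, 0.1855, 0.0419]
ee_rot: [-0.0, 0.687, 0.727, -0.002]
force: [-6.1, 0.8, -0.8]
opening: 0.0171
gripper_force: 20.0
```

>>> send_rows(
  delta_pos=[
    [0,0,0.7],
    [0,0,1.2],
    [0,0,1.2],
  ],
  dr=[
    [0,0,0],
    [0,0,0],
    [0,0,0],
  ],
  claw=[0.1,0.1,0.1],
)

```text
time_s: 30.32
tcp_pos: [0.5333, 0.1855, 0.0408]
ee_rot: [-0.0, 0.687, 0.727, -0.002]
force: [-7.5, -0.1, 2.4]
opening: 0.0173
gripper_force: 20.0
```

>>> send_rows(
  delta_pos=[
    [0,0,0.6],
    [0,0,1],
    [0,0,1],
  ],
  dr=[
    [0,0,0],
    [0,0,0],
    [0,0,0],
  ],
  claw=[0.1,0.1,0.1],
)

```text
time_s: 30.57
tcp_pos: [0.5334, 0.1855, 0.0405]
ee_rot: [-0.0, 0.687, 0.727, -0.002]
force: [-11.9, -0.6, 14.6]
opening: 0.0174
gripper_force: 20.0
```

On the front stop (14.6 N). I wait just over two seconds.

>>> send_rows(
  delta_pos=[
    [0,0,0],
    [0,0,0],
    [0,0,0],
    [0,0,0],
    [0,0,0],
    [0,0,0],
    [0,0,0],
    [0,0,0],
    [0,0,0],
    [0,0,0],
    [0,0,0],
    [0,0,0],
  ],
  dr=[
    [0,0,0],
    [0,0,0],
    [0,0,0],
    [0,0,0],
    [0,0,0],
    [0,0,0],
    [0,0,0],
    [0,0,0],
    [0,0,0],
    [0,0,0],
    [0,0,0],
    [0,0,0],
  ],
  claw=[0.1,0.1,0.1,0.1,0.1,0.1,0.1,0.1,0.1,0.1,0.1,0.1],
)

```text
time_s: 31.57
tcp_pos: [0.5334, 0.1856, 0.0405]
ee_rot: [-0.0, 0.687, 0.727, -0.002]
force: [-11.7, -1.1, 15.2]
opening: 0.0168
gripper_force: 20.0
```

>>> send_rows(
  delta_pos=[
    [0,0,0],
    [0,0,0],
    [0,0,0],
    [0,0,0],
    [0,0,0],
    [0,0,0],
    [0,0,0],
    [0,0,0],
    [0,0,0],
    [0,0,0],
    [0,0,0],
    [0,0,0],
  ],
  dr=[
    [0,0,0],
    [0,0,0],
    [0,0,0],
    [0,0,0],
    [0,0,0],
    [0,0,0],
    [0,0,0],
    [0,0,0],
    [0,0,0],
    [0,0,0],
    [0,0,0],
    [0,0,0],
  ],
  claw=[0.1,0.1,0.1,0.1,0.1,0.1,0.1,0.1,0.1,0.1,0.1,0.1],
)

```text
time_s: 32.57
tcp_pos: [0.5334, 0.1856, 0.0405]
ee_rot: [-0.0, 0.687, 0.727, -0.002]
force: [-11.2, -1.0, 15.3]
opening: 0.0175
gripper_force: 20.0
```

>>> send_rows(
  delta_pos=[
    [0,0,0],
    [0,0,0],
    [0,0,0],
    [0,0,0],
  ],
  dr=[
    [0,0,0],
    [0,0,0],
    [0,0,0],
    [0,0,0],
  ],
  claw=[0.1,0.1,0.1,0.1],
)

```text
time_s: 32.9
tcp_pos: [0.5334, 0.1855, 0.0405]
ee_rot: [-0.0, 0.687, 0.727, -0.002]
force: [-10.5, -1.8, 14.9]
opening: 0.0176
gripper_force: 20.0
```

```bash
python3 - <<'E'
from h import *
s=robot.get_state();p=ws(s['tcp_pos']);print(s['time_s'],p,s['opening'],Rs.inv().apply(s['force']).round(1))
E
```

```text
32.9 [-25.2 -99.   40.5] 0.017563217739558434 [-10.6  -1.2  14.9]
```

>>> send_rows(
  delta_pos=[
    [0,-0.5,-7.3],
    [0,0.2,-13.2],
    [0,1.7,-19],
    [0,3.8,-24.7],
    [0,6.4,-30.1],
    [0,9.5,-35.2],
    [0,13.2,-39.9],
    [0,17.3,-44.3],
    [0,21.8,-48.2],
    [0,26.7,-51.7],
    [0,31.9,-54.7],
    [0,37.4,-57.1],
  ],
  dr=[
    [0,0,0],
    [0,0,0],
    [0,0,0],
    [0,0,0],
    [0,0,0],
    [0,0,0],
    [0,0,0],
    [0,0,0],
    [0,0,0],
    [0,0,0],
    [0,0,0],
    [0,0,0],
  ],
  claw=[0.1,0.1,0.1,0.1,0.1,0.1,0.1,0.1,0.1,0.1,0.1,0.1],
)

```text
time_s: 33.9
tcp_pos: [0.5716, 0.1877, 0.0972]
ee_rot: [-0.0, 0.687, 0.727, -0.002]
force: [-0.3, 3.4, -12.4]
opening: 0.0174
gripper_force: 20.0
```

```bash
python3 - <<'E'
from h import *
s=robot.get_state();p=ws(s['tcp_pos']);print(s['time_s'],p,'handle z',p[2]+53.5,s['opening'],Rs.inv().apply(s['force']).round(1))
for q in np.arange(1.84,-.05,-.1): print(round(q,2),round(60*(np.cos(q)-np.cos(1.94)),1),round(60*(np.sin(q)-np.sin(1.94)),1))
E
```

```text
33.9 [ 13.1 -98.9  97.2] handle z 150.7 0.01741413909623978 [ -0.1   3.4 -12.4]
1.84 5.7 1.9
1.74 11.5 3.2
1.64 17.5 3.9
1.54 23.5 4.0
1.44 29.5 3.5
1.34 35.4 2.5
1.24 41.1 0.8
1.14 46.7 -1.4
1.04 52.0 -4.2
0.94 57.0 -7.5
0.84 61.7 -11.3
0.74 66.0 -15.5
0.64 69.8 -20.1
0.54 73.1 -25.1
0.44 75.9 -30.4
0.34 78.2 -35.9
0.24 79.9 -41.7
0.14 81.1 -47.6
0.04 81.6 -53.6
```

>>> send_rows(
  delta_pos=[
    [0,5.7,-1.3],
    [0,11.5,-2.4],
    [0,17.5,-3.1],
    [0,23.5,-3.2],
    [0,29.5,-2.7],
    [0,35.4,-1.7],
    [0,41.1,0],
    [0,46.7,2.2],
    [0,52,5],
    [0,57,8.3],
    [0,61.7,12.1],
    [0,66,16.2],
  ],
  dr=[
    [0,0,0],
    [0,0,0],
    [0,0,0],
    [0,0,0],
    [0,0,0],
    [0,0,0],
    [0,0,0],
    [0,0,0],
    [0,0,0],
    [0,0,0],
    [0,0,0],
    [0,0,0],
  ],
  claw=[0.1,0.1,0.1,0.1,0.1,0.1,0.1,0.1,0.1,0.1,0.1,0.1],
)

```text
time_s: 34.9
tcp_pos: [0.6381, 0.1914, 0.0806]
ee_rot: [0.0, 0.687, 0.727, -0.001]
force: [-1.7, 0.7, 1.3]
opening: 0.0171
gripper_force: 20.0
```

```bash
python3 - <<'E'
from h import *
s=robot.get_state();p=ws(s['tcp_pos']);print(s['time_s'],p,'handle z',p[2]+53.5,s['opening'],Rs.inv().apply(s['force']).round(1))
E
```

```text
34.9 [ 79.7 -98.8  80.6] handle z 134.1 0.01714134679723306 [-1.7  0.8  1.3]
```

>>> send_rows(
  delta_pos=[
    [0,3.8,4.6],
    [0,7.1,9.6],
    [0,9.9,14.9],
    [0,12.2,20.4],
    [0,13.9,26.2],
    [0,14.6,29.1],
    [0,15.1,32.1],
    [0,15.3,33.9],
    [0,15.5,35.7],
    [0,15.6,37],
    [0,15.6,38],
    [0,15.6,38],
  ],
  dr=[
    [0,0,0],
    [0,0,0],
    [0,0,0],
    [0,0,0],
    [0,0,0],
    [0,0,0],
    [0,0,0],
    [0,0,0],
    [0,0,0],
    [0,0,0],
    [0,0,0],
    [0,0,0],
  ],
  claw=[0.1,0.1,0.1,0.1,0.1,0.1,0.1,0.1,0.1,0.1,0.1,0.1],
)

```text
time_s: 35.9
tcp_pos: [0.653, 0.1922, 0.0429]
ee_rot: [0.0, 0.687, 0.727, -0.001]
force: [0.5, 0.3, -1.3]
opening: 0.0173
gripper_force: 20.0
```

>>> send_rows(
  delta_pos=[
    [0,0,0.7],
    [0,0,1.5],
    [0,0,1.5],
  ],
  dr=[
    [0,0,0],
    [0,0,0],
    [0,0,0],
  ],
  claw=[0.1,0.1,0.1],
)

```text
time_s: 36.15
tcp_pos: [0.653, 0.1922, 0.0414]
ee_rot: [0.0, 0.687, 0.727, -0.001]
force: [1.0, -0.3, -0.0]
opening: 0.017
gripper_force: 20.0
```

>>> send_rows(
  delta_pos=[
    [0,0,0.6],
    [0,0,1.2],
    [0,0,1.2],
  ],
  dr=[
    [0,0,0],
    [0,0,0],
    [0,0,0],
  ],
  claw=[0.1,0.1,0.1],
)

```text
time_s: 36.4
tcp_pos: [0.6531, 0.1923, 0.0408]
ee_rot: [0.0, 0.687, 0.727, -0.001]
force: [-1.5, -0.7, 7.3]
opening: 0.0174
gripper_force: 20.0
```

>>> send_rows(
  delta_pos=[
    [0,0,0.6],
    [0,0,0.8],
    [0,0,0.8],
  ],
  dr=[
    [0,0,0],
    [0,0,0],
    [0,0,0],
  ],
  claw=[0.1,0.1,0.1],
)

```text
time_s: 36.65
tcp_pos: [0.6532, 0.1924, 0.0406]
ee_rot: [0.0, 0.687, 0.727, -0.001]
force: [-4.8, -1.1, 14.7]
opening: 0.0175
gripper_force: 20.0
```

>>> send_rows(
  delta_pos=[
    [0,0,0],
    [0,0,0],
    [0,0,0],
    [0,0,0],
    [0,0,0],
    [0,0,-1],
    [0,0,-3],
    [0,0,-8],
    [0,0,-20],
    [0,0,-45],
    [0,0,-80],
    [0,0,-115],
  ],
  dr=[
    [0,0,0],
    [0,0,0],
    [0,0,0],
    [0,0,0],
    [0,0,0],
    [0,0,0],
    [0,0,0],
    [0,0,0],
    [0,0,0],
    [0,0,0],
    [0,0,0],
    [0,0,0],
  ],
  claw=[0.4,0.6,0.7,0.8,0.8,0.8,0.8,0.8,0.8,0.8,0.8,0.8],
)

```text
time_s: 37.65
tcp_pos: [0.6527, 0.1922, 0.1564]
ee_rot: [0.0, 0.687, 0.727, -0.001]
force: [0.6, 0.2, 0.6]
opening: 0.0752
gripper_force: 0.0
```

>>> send_rows(
  delta_pos=[
    [-30,-20,0],
    [-40,-60,0],
    [-40,-95,0],
    [-40,-130,0],
    [-40,-130,0],
    [-40,-130,0],
    [-40,-130,0],
  ],
  dr=[
    [0,0,0],
    [0,0,0],
    [0,0,0],
    [0,0,0],
    [0,0,0],
    [0,0,0],
    [0,0,0],
  ],
  claw=[0.8,0.8,0.8,0.8,0.8,0.8,0.8],
)

```text
time_s: 38.23
tcp_pos: [0.5265, 0.1455, 0.156]
ee_rot: [0.001, 0.687, 0.727, -0.0]
force: [0.3, -0.1, -0.2]
opening: 0.0752
gripper_force: 0.0
```

```bash
python3 - <<'E'
from h import *
c=see(); r=orange(c);print([ws(onz(c,r[0],z)).tolist() for z in (.09,.094,.1,.11)]); go([])
im=cv2.resize(c['frame'][:,:,::-1],(800,500))
cv2.imwrite('pics/w7.png',im)
E
```

```text
red [328  52  12  12 113] [333.4  57.1] z6 [-22.1   0.6   6. ] z18 [-22.6  -1.5  18. ]
red [355  54   9   3  20] [358.6  55.4] z6 [4.5 2.5 6. ] z18 [ 3.3  0.4 18. ]
red [ 458  121   26   73 1380] [470.3 156.5] z6 [ 136.9 -103.7    6. ] z18 [ 131.2 -102.3   18. ]
red [347 370   9   7  40] [351.3 372.8] z6 [   8.8 -409.4    6. ] z18 [   7.3 -397.8   18. ]
orange [458 122  25  71 950] [468.  158.5] ((469.4692687988281, 156.74615478515625), (19.473453521728516, 71.81610870361328), 7.125016689300537)
[[96.4, -94.0, 90.0], [94.5, -93.5, 94.0], [91.7, -92.8, 100.0], [87.0, -91.6, 110.0]]
tcp [0.5267 0.1454 0.1556] yaw 93.23 t 38.2833 F [0.7 0.3 0.5] op 0.0754
```

View pics/w7.png

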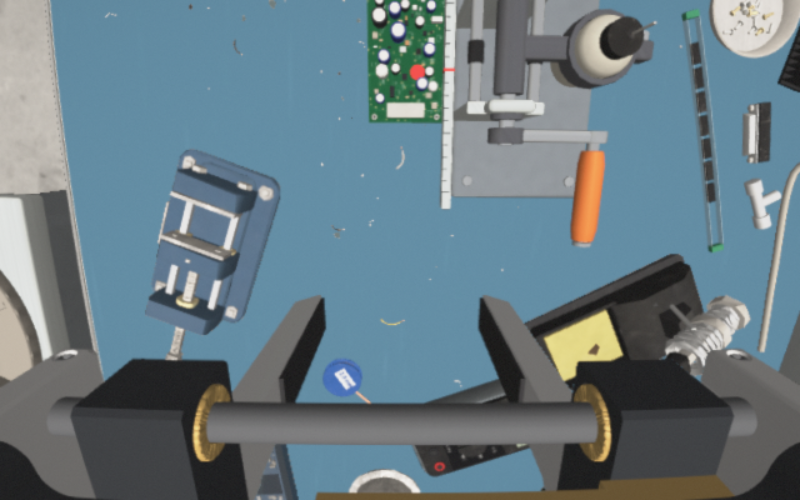

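The bottle is parked upright with the handle at (590,198), and the board is still flush with its dot at (417,72) level with the line at (449,70). Handing in.

```bash
python3 -c "
from bench import robot; print(robot.job_done())"
```

```text
the job is handed in; nothing more can be done
None
```

The job is handed in at about 38 s: the board is flush against the guide with its red dot level with the line, and the bottle was held fully inverted for over two seconds, then swung back upright on its stop and released. I did not measure the solder spool, tip cleaner or side cutters afterwards, but the arm was never moved to any of them.

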